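# Get the bench stone out from behind the moss pots

## Robot

A 6-joint arm with a two-finger parallel gripper is mounted at the origin on the work surface. World frame = base frame: x ahead of the robot, y to its left, z up, the work surface at z = 0. Lengths are in m, angles in rad, forces in N, time in s.
With the tool pointing down it reaches from about 0.35 to 0.775 m from the base axis. Payload 7.3 kg.
Tool frame: the origin (TCP) lies at the very end of the fingers, on their centre line; the grasp point (between the pads) lies 19 mm behind it; x points along the fingers, y is the direction in which the jaws open and shut, and the axes are right-handed (so a half turn about x gives the same grasp; the last joint's range is limited). The gripper opens to 92 mm and grips with 3 to 60 N. Pads are 19 mm wide; open, the fingers measure 130 mm over their backs; the gripper's body (75 mm by 190 mm) begins 47 mm behind the grasp point.
Start: joints at [1.093, 0.342, 1.524, -0, 1.275, -0.146], TCP at [0.171, 0.496, 0.227] pointing down, gripper open.
Joint ranges: [-2.53, 2.53], [-0.77, 2.02], [0.04, 2.7], [-1, 4.14], [0.28, 2.66], [-3.11, 3.11]. Speed limits (rad/s): [2.57, 2.57, 3.14, 3.14, 3.14, 3.14].

## Interface

Orientations are given as [roll, pitch, yaw] about the fixed x, y, z axes, in that order (R = Rz(yaw) Ry(pitch) Rx(roll)).
In Python, from cell import observe, vision, job gives the robot as it stands.
- The arm moves only by the tool send_rows, never from a script. Its argument "motion" is a list of rows, each an object with "hand": the opening, from -1 (shut) to 1 (fully open), so that 0 is half open; "slide": the shift along the tool's x, y, z in mm, a list of three; "spin": the turn about the tool's x in rad. In form: [{"hand": hand, "slide": [tx, ty, tz], "spin": spin}, ...]. A call has 1 to 8 rows; each row shifts and turns the pose as measured when the row begins, along the tool's axes as they then stand; what a row does not reach is not made up. A row lasts 1/10 s, in which the tool goes at most 50 mm and 8.59 degrees, less where a joint would pass 70% of its speed; a pose out of reach is approached as far as the arm can. A call with a gripper value outside its range is refused whole. The fingers move at their own pace and stop on an object; "grip_force" is the grip in N (left out, the last holds). Time passes only in rows, so rows that do not move let the fingers close. It gives the time, the measured TCP pose, the force and the opening at its end, in the units of the state.
- observe(): the state, without advancing time (a new reading comes with each control period).
- vision.read_camera(name): name is "side" or "top"; returns a dict with "pixels" (480x640x3 uint8, blue, green, red), "range_z" (480x640 float32, m along the optical axis (not along the pixel's ray), 0 where there is no reading), "fx", "fy", "cx", "cy" (pixels), "distortion" ([k1, k2, p1, p2, k3] as OpenCV has them; the pictures are not rectified), "world_from_camera" (4x4, takes a point from camera to world coordinates). Camera axes: x right, y down, z forward; pixel columns grow to the right and rows downward; lengths in m; the calibration is good to about 2 mm. A picture is of the moment at which its call begins.
- job.hand_in(): hands the job in, once; it reports no verdict.
Trained networks look in a picture, given as the dict that the camera call returned (one of the last four; its "shot" number tells which), for a name from the list of things; names that differ only in an ending like _2 or _b are one class to them, and where a whole thing is asked for, a point or a joint stands for the part that bears it (a point fixed in the world has none). Each returns a list of dicts, best first, with "conf" (0 to 1); they miss things now and then, are a little off and sometimes report something else, mostly with a low value. They report only what shows in the picture. A call takes as long as a camera call.
- vision.search_frame(picture, thing): "uv" ([column, row] in pixels, amid what is visible of it).
- vision.cut_out(picture, thing): "mask" (480x640 bool, what is visible of it) and "uv" ([column, row] in pixels, amid what is visible of it).
The state is a dict: "time": time; "qpos": joint angles; "qvel": joint speeds; "joint_efforts": joint torques, N m; "tool_pos": TCP position; "tool_rot": TCP orientation; "contact_force": force on the tool from outside, world axes, zero at the start; "torque": the same for the moment, N m; "opening": finger opening in m.
Only numpy, scipy, OpenCV 4.12 (cv2) and the standard library are available. Lean on these libraries where they do the work, as an engineer would, in place of code of your own. Each camera call takes 0.05 s, during which the arm holds its last target.

## Task

The bonsai shears want sharpening and the bench stone is stored behind the two tall moss pots: first stand both pots in the seed tray, out of the way. Then lay the little dressing stone that sits on top of the bench stone flat in the shallow dish, and seat the bench stone flat between the two end cleats of the wooden stone holder. Finally stand each pot back in the middle of its own saucer, the round pot on the round saucer and the square pot on the square one; keep the pots upright all the time and leave the shears lying where they are.

Things in the scene. Friction and masses are not known exactly. Their poses are not given: they have to be found in the camera images.
- pot_round: loose round deep bonsai pot of brown unglazed clay with green moss in it, 0.30 kg: 61 mm across over the upper 42 mm, 57 mm below, 50 mm at the foot; rim 80 mm above the foot, the moss rises 8 mm higher. Starts standing on its round saucer. Origin: centre of the foot; z up.
- pot_square: loose square deep bonsai pot of the same clay with moss, 0.30 kg: 60 x 60 mm over the upper 24 mm, 56 x 56 mm below, on four small feet spanning 48 mm; rim 80 mm above the feet, the moss rises 8 mm higher. Starts standing on its square saucer. Origin: centre of the underside of the feet; z up, x and y square to its sides.
- bench_stone: loose grey and buff sharpening stone, a flat bar 150 mm long (along its y), 50 mm wide (x), 30 mm high, 0.45 kg. Starts lying on the same low slatted stand (18 mm high) as the saucers, about 5 mm behind them, so that the pots leave no room for a finger in front of it. The stand's top reaches 40 mm or more beyond the stone on the side away from the saucers. Origin: centre of the underside; z up.
- dressing_stone: loose small off-white block 46 mm long (its y), 28 mm wide (x), 22 mm high, 0.05 kg, starting flat on top of the bench stone. Origin: centre of the underside; z up.
- saucer_round: fixed round brown clay saucer on the stand, 80 mm across, 8 mm high, rim 4 mm thick; a pot stands on its floor, 3 mm above the origin. It and the square saucer stand side by side, centres 84 mm apart, in front of the bench stone; either may be left or right. Origin: centre of the underside.
- saucer_square: fixed square brown clay saucer on the stand, 78 x 78 mm, 8 mm high, rim 4 mm thick; a pot stands on its floor, 3 mm above the origin. Origin: centre of the underside; x and y square to its sides.
- seed_tray: fixed open black plastic seed tray, the side area for the pots, 240 mm (its x) by 170 mm (its y), walls 30 mm high, floor 3 mm thick; on the left or on the right of the work. Both pots fit one behind the other along its x. Origin: centre of the underside.
- stone_holder: fixed wooden stone holder, base 80 mm (its x) by 230 mm (its y), top of the base 22 mm above the origin; at either end of y a dark cleat 14 mm high (top 36 mm), the cleats 166 mm apart inside and 50 mm wide, so the bench stone lies between them along y with 8 mm to spare at each end; the long sides are open. Stands on the other side from the seed tray. Origin: centre of the underside.
- dish: fixed shallow white ceramic dish, 104 mm across, rim 8 mm high, its flat floor 4 mm above the origin and about 72 mm across; it stands just beyond the stone holder as seen from the robot. Origin: centre of the underside.
- shears: loose black bonsai shears with loop handles and short steel blades, lying flat, 170 mm long (its y), 80 mm wide, 8 mm high, beside the stone holder on the side nearer the robot; to be left where they are. Origin: underside, near the pivot.

How it is judged:
On the way, in this order (a step that is already met when the one before it is completed fails the run):
1. both pots stand upright in the seed tray, let go, with the bench stone and dressing stone still where they were (x of pot_round in the frame of seed_tray between -0.095 and 0.095 m and y of pot_round in the frame of seed_tray between -0.06 and 0.06 m and z of each of pot_round, pot_square in the frame of seed_tray below 0.009 m and angle between each of pot_round, pot_square's own z axis and vertical below 0.1 rad and contact force between the fingers and pot_round below 0.2 N and linear speed of each of pot_round, pot_square below 0.03 m/s and x of pot_square in the frame of seed_tray between -0.095 and 0.095 m and y of pot_square in the frame of seed_tray between -0.06 and 0.06 m and contact force between the fingers and pot_square below 0.2 N and distance of bench_stone from where it was at the start of the episode below 0.03 m and distance of dressing_stone from where it was at the start of the episode below 0.04 m), for 0.2 s.
2. with both pots still in the seed tray, the dressing stone lies flat in the dish and the bench stone is seated in the holder, both let go (x of pot_round in the frame of seed_tray between -0.095 and 0.095 m and y of pot_round in the frame of seed_tray between -0.06 and 0.06 m and z of each of pot_round, pot_square in the frame of seed_tray below 0.009 m and angle between each of pot_round, pot_square's own z axis and vertical below 0.1 rad and contact force between the fingers and pot_round below 0.2 N and linear speed of each of pot_round, pot_square, bench_stone, dressing_stone below 0.03 m/s and x of pot_square in the frame of seed_tray between -0.095 and 0.095 m and y of pot_square in the frame of seed_tray between -0.06 and 0.06 m and contact force between the fingers and pot_square below 0.2 N and x of bench_stone in the frame of stone_holder between -0.014 and 0.014 m and y of bench_stone in the frame of stone_holder between -0.012 and 0.012 m and z of bench_stone in the frame of stone_holder below 0.026 m and angle between bench_stone's own z axis and vertical below 0.06 rad and angle between the y axis of bench_stone and the y axis of stone_holder, either way round below 0.2 rad and contact force between the fingers and bench_stone below 0.2 N and horizontal distance between dressing_stone and dish below 0.022 m and z of dressing_stone in the frame of dish below 0.008 m and angle between dressing_stone's own z axis and vertical below 0.15 rad and contact force between the fingers and dressing_stone below 0.2 N), for 0.2 s.
At the end, for the whole second after the job is handed in: Each pot upright in its own saucer (within 12 mm of centre); bench stone flat on the holder between the cleats (14 mm across, 12 mm along, 0.2 rad); dressing stone flat in the dish (within 22 mm of centre); all let go and at rest (horizontal distance between pot_round and saucer_round below 0.012 m and z of pot_round in the frame of saucer_round below 0.006 m and angle between each of pot_round, pot_square's own z axis and vertical below 0.08 rad and contact force between the fingers and pot_round below 0.2 N and linear speed of each of pot_round, pot_square, bench_stone, dressing_stone below 0.03 m/s and horizontal distance between pot_square and saucer_square below 0.012 m and z of pot_square in the frame of saucer_square below 0.006 m and contact force between the fingers and pot_square below 0.2 N and x of bench_stone in the frame of stone_holder between -0.014 and 0.014 m and y of bench_stone in the frame of stone_holder between -0.012 and 0.012 m and z of bench_stone in the frame of stone_holder below 0.026 m and angle between bench_stone's own z axis and vertical below 0.06 rad and angle between the y axis of bench_stone and the y axis of stone_holder, either way round below 0.2 rad and contact force between the fingers and bench_stone below 0.2 N and horizontal distance between dressing_stone and dish below 0.022 m and z of dressing_stone in the frame of dish below 0.008 m and angle between dressing_stone's own z axis and vertical below 0.15 rad and contact force between the fingers and dressing_stone below 0.2 N); the robot touches nothing.
It fails at once if the round pot is tipped over (beyond 0.6 rad) (angle between pot_round's own z axis and vertical above 0.6 rad).
It fails at once if the square pot is tipped over (beyond 0.6 rad) (angle between pot_square's own z axis and vertical above 0.6 rad).
It fails at once if the shears are shifted (by more than 30 mm) (distance of shears from where it was at the start of the episode above 0.03 m).
It also fails if it takes over 131 s, if anything falls off the work surface, if the arm or the gripper's body presses on something with over 40 N, if the wrist force passes 120 N, or if a joint passes its speed limit or range.

## Working session

There is one attempt and no reset: what is moved stays moved. The work goes in short steps, Python scripts to look and compute and a tool call to move; the robot and the scene stay as the last step left them, time stands still between calls to the robot, and variables do not carry over. Pictures are saved under pics/ and viewed, and the job is handed in when it is done.

Besides the shell and the picture viewer there is one more tool, called in YAML: its name, and indented under it one key for each argument. send_rows: Moves the arm, as the interface text tells. Its arguments: {"type":"object","properties":{"motion":{"type":"array","items":{"type":"object","properties":{"hand":{"type":"number"},"slide":{"type":"array","items":{"type":"number"}},"spin":{"type":"number"}}}},"grip_force":{"type":"number"}},"required":["motion"]}

```bash
mkdir -p pics; ls; cat > h.py <<'E'
import numpy as np, cv2
from cell import observe, vision, job
def shot(name,fn=None):
    p=vision.read_camera(name)
    if fn: cv2.imwrite('pics/'+fn,p['pixels'])
    return p
def cloud(p,mask=None):
    d=p['range_z']; m=d>0
    if mask is not None: m&=mask
    v,u=np.nonzero(m); z=d[v,u]
    K=np.array([[p['fx'],0,p['cx']],[0,p['fy'],p['cy']],[0,0,1.]])
    n=cv2.undistortPoints(np.stack([u,v],1).astype(np.float64).reshape(-1,1,2),K,np.array(p['distortion'],float)).reshape(-1,2)
    c=np.c_[n*z[:,None],z,np.ones(len(z))]
    return (c@np.array(p['world_from_camera']).T)[:,:3],np.stack([u,v],1)
E
python3 - <<'E'
from h import *
s=observe(); print({k:np.round(v,3) for k,v in s.items()})
for n in ['top','side']:
    p=shot(n,n+'0.png'); print(n,np.round(p['world_from_camera'],3).tolist())
    for t in ['pot_round','pot_square','bench_stone','dressing_stone','saucer_round','saucer_square','seed_tray','stone_holder','dish','shears']:
        r=vision.cut_out(p,t)
        for q in r[:2]:
            P,_=cloud(p,q['mask'])
            if len(P)==0: print(t,'nodepth');continue
            zt=np.percentile(P[:,2],98); 
            print(t,round(q['conf'],2),np.round(q['uv']),q['mask'].sum(),'med',np.round(np.median(P,0),3),'lo',np.round(np.percentile(P,2,axis=0),3),'hi',np.round(np.percentile(P,98,axis=0),3))
E
```

```text
pics
{'time': np.float64(0.0), 'qpos': array([ 1.093,  0.343,  1.525, -0.   ,  1.275, -0.146]), 'qvel': array([ 0.   ,  0.001,  0.001, -0.001, -0.   , -0.002]), 'joint_efforts': array([ 1.0000e-03, -4.3124e+01, -2.4422e+01,  7.2000e-02,  5.6000e-02,
       -0.0000e+00]), 'tool_pos': array([0.171, 0.496, 0.226]), 'tool_rot': array([-1.711,  1.569, -2.042]), 'contact_force': array([ 0.478, -0.524, -0.129]), 'torque': array([-0.033,  0.032,  0.005]), 'opening': np.float64(0.092)}
top [[-0.018, -0.989, 0.143, 0.316], [-1.0, 0.02, 0.007, 0.006], [-0.01, -0.143, -0.99, 1.262], [0.0, 0.0, 0.0, 1.0]]
pot_round 0.55 [324. 226.] 675 med [0.514 0.027 0.103] lo [0.489 0.002 0.054] hi [0.544 0.052 0.111]
pot_square 0.61 [368. 228.] 902 med [ 0.506 -0.055  0.102] lo [ 0.479 -0.085  0.04 ] hi [ 0.539 -0.025  0.111]
bench_stone 0.68 [363. 202.] 1386 med [ 0.575 -0.047  0.048] lo [ 0.551 -0.106  0.019] hi [0.609 0.04  0.053]
dressing_stone 0.64 [345. 197.] 287 med [ 0.589 -0.004  0.069] lo [ 0.575 -0.028  0.053] hi [0.604 0.016 0.074]
saucer_round 0.76 [333. 238.] 310 med [0.503 0.017 0.023] lo [ 0.4
[... 1381 characters left out ...]
484 0.03  0.024] lo [0.478 0.005 0.001] hi [0.49  0.065 0.034]
saucer_square 0.81 [337. 298.] 626 med [ 0.497 -0.082  0.023] lo [ 0.467 -0.098  0.019] hi [ 0.545 -0.018  0.028]
seed_tray 0.79 [366. 424.] 22568 med [ 0.497 -0.311  0.004] lo [ 0.37  -0.392  0.002] hi [ 0.613 -0.227  0.032]
seed_tray 0.63 [341. 267.] 1959 med [ 0.504 -0.082  0.092] lo [ 0.476 -0.09   0.024] hi [ 0.537 -0.03   0.109]
stone_holder 0.8 [310. 189.] 1988 med [0.504 0.294 0.023] lo [0.461 0.204 0.005] hi [0.547 0.427 0.038]
dish 0.96 [350. 186.] 698 med [0.61  0.305 0.005] lo [0.565 0.26  0.003] hi [0.654 0.348 0.009]
shears 0.57 [272. 197.] 541 med [0.421 0.301 0.007] lo [ 0.387  0.248 -0.001] hi [0.456 0.406 0.01 ]
```

View pics/top0.png

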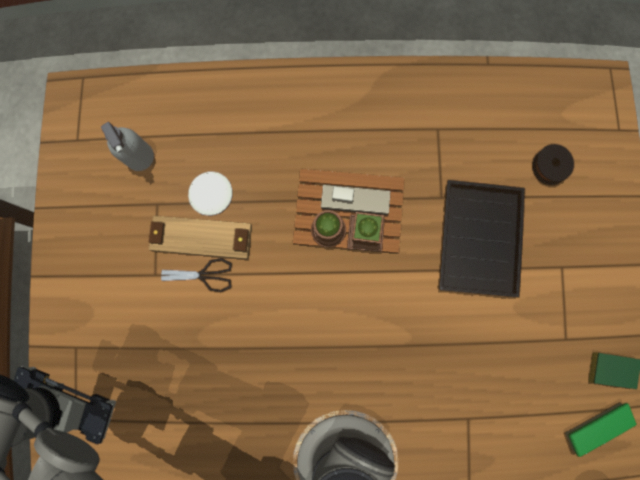

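View pics/side0.png

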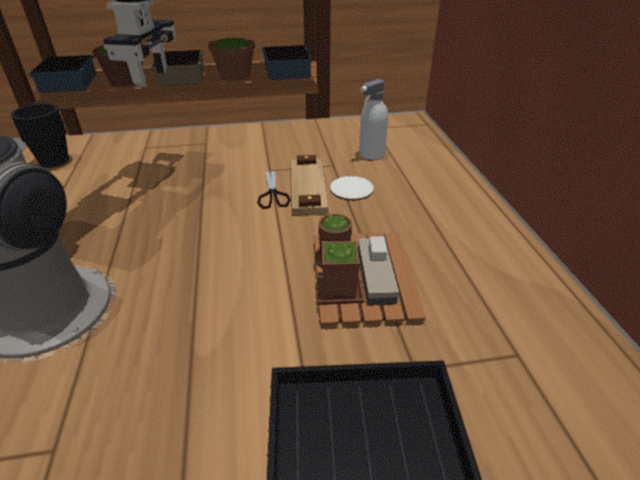

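```bash
cat > geo.py <<'E'
from h import *
def rect(P2):
    r=cv2.minAreaRect((P2*1000).astype(np.float32).reshape(-1,1,2)); b=cv2.boxPoints(r)
    e=b[1]-b[0]; f=b[2]-b[1]
    l=e if np.linalg.norm(e)>np.linalg.norm(f) else f
    a=np.degrees(np.arctan2(l[1],l[0]))
    return np.round(r[0],1),np.round(sorted([np.linalg.norm(e),np.linalg.norm(f)]),1),round(float((a+90)%180-90),1)
def best(p,t):
    r=vision.cut_out(p,t); return r[0] if r else None
def clean(P):
    c=np.median(P,0); 
    return P
def layer(p,t,zlo,zhi,dil=0):
    r=best(p,t)
    if r is None: return None
    m=r['mask']
    if dil: m=cv2.dilate(m.astype(np.uint8),np.ones((dil,dil)))>0
    P,_=cloud(p,m); return P[(P[:,2]>zlo)&(P[:,2]<zhi)]
E
python3 - <<'E'
from geo import *
for n in ['top','side']:
    p=shot(n); print(n)
    for t,a,b in [('pot_round',.095,.12),('pot_square',.095,.12),('bench_stone',.044,.056),('dressing_stone',.066,.076),('seed_tray',.025,.04),('stone_holder',.018,.028),('stone_holder',.031,.042),('dish',-.01,.02),('saucer_square',.02,.032)]:
        P=layer(p,t,a,b); 
        if P is None or len(P)<5: print(t,'none');continue
        print(t,len(P),*rect(P[:,:2]),'z',round(np.median(P[:,2]),4))
    P,_=cloud(p)
    # stand
    m=(abs(P[:,2]-.018)<.005)&(P[:,0]>.4)&(P[:,0]<.7)&(abs(P[:,1]+.02)<.17); print('stand',np.percentile(P[m],[1,99],axis=0).round(3).tolist())
E
```

```text
top
pot_round 614 [518.2  27.9] [56.8 60.7] -1.2 z 0.103
pot_square 803 [509.8 -56.1] [59.8 60.8] -8.9 z 0.102
bench_stone 1106 [583.  -33.8] [ 51.7 150.1] 83.1 z 0.048
dressing_stone 216 [590.8  -4.3] [28.  42.7] 80.3 z 0.0693
seed_tray 1546 [ 492.9 -319.2] [183.8 253.8] -6.8 z 0.0302
stone_holder 2621 [509.4 321.7] [ 81.1 229.3] 83.9 z 0.0217
stone_holder 553 [509.9 321. ] [ 51.6 225.2] 84.2 z 0.0356
dish 1481 [612.8 300.9] [101.3 103. ] 66.2 z 0.0044
saucer_square 300 [509.9 -54.2] [78.3 80. ] 83.5 z 0.0238
stand [[0.47, -0.141, 0.013], [0.658, 0.103, 0.023]]
side
pot_round 608 [515.1  26.7] [59.2 63. ] 81.1 z 0.1025
pot_square 897 [506.8 -58.4] [59.9 62.4] 81.0 z 0.1023
bench_stone 1207 [579.9 -35.7] [ 50.1 152.2] 83.5 z 0.0488
dressing_stone 251 [587.2  -7.2] [27.9 46. ] 83.5 z 0.0707
seed_tray 3013 [ 491.3 -314.7] [173.9 252.5] -6.8 z 0.0311
stone_holder 1331 [506.2 317.6] [ 78.2 232.7] 83.4 z 0.0228
stone_holder 337 [506.2 319.4] [ 49.  228.7] 84.2 z 0.0364
dish 730 [610.7 300.7] [ 99.6 103. ] 85.0 z 0.0054
saucer_square 605 [507.4 -52.7] [78.  90.3] 84.1 z 0.0231
stand [[0.467, -0.146, 0.014], [0.653, 0.095, 0.023]]
```

The top view shows the round pot at px (327,226) and the square pot at (368,228), with the stones behind them at (355,198). The tray is on the right (482,240), the holder on the left (200,238), the dish at (210,193) and the shears at (205,275). The networks' detections match the picture. The whole layout is turned about -6.5°.

```bash
cat > plan.py <<'E'
import sys
from h import *
from scipy.spatial.transform import Rotation as R
def plan(x,y,z,jaw=None):
    s=observe(); r=R.from_euler('xyz',s['tool_rot']); M=r.as_matrix()
    ja=np.degrees(np.arctan2(M[1,1],M[0,1]))
    print('t',round(float(s['time']),2),'pos',np.round(np.array(s['tool_pos'])*1000,1),'xaxis',M[:,0].round(3),'jaw',round(ja,2),'q6',round(s['qpos'][5],2),'open',round(float(s['opening']),4),'F',np.round(s['contact_force'],1))
    d=np.array([x,y,z])-np.array(s['tool_pos'])*1000
    print('slide',(M.T@d).round(1))
    if jaw is not None:
        e=(jaw-ja+90)%180-90   # world ccw needed; tool x down => spin = -e
        sp=-np.radians(e); print('spin',round(sp,3),'rows',abs(e)/8.59, 'slide after spin',((M@R.from_euler('x',sp).as_matrix()).T@d).round(1))
if __name__=='__main__': plan(*map(float,sys.argv[1:]))
E
python3 plan.py 508.3 -57.2 180 -6.5
```

```text
t 2.1 pos [171.  496.4 226.7] xaxis [ 0.  0. -1.] jaw 70.99 q6 -0.15 open 0.0919 F [-0.2  0.7 -0. ]
slide [  46.7 -413.5  499.2]
spin 1.352 rows 9.020772297938061 slide after spin [ 46.7 397.8 511.8]
```

send_rows:
  motion:
    - {"hand":1,"slide":[0,-29,35],"spin":0.135}
    - {"hand":1,"slide":[0,-24,38],"spin":0.135}
    - {"hand":1,"slide":[0,-18,41],"spin":0.135}
    - {"hand":1,"slide":[0,-13,43],"spin":0.135}
    - {"hand":1,"slide":[0,-7,44],"spin":0.135}
    - {"hand":1,"slide":[0,-1,45],"spin":0.135}
    - {"hand":1,"slide":[0,5,45],"spin":0.135}
    - {"hand":1,"slide":[0,11,43],"spin":0.135}
  grip_force: 25

```text
time: 2.9
tool_pos: [0.3564, 0.1802, 0.2266]
tool_rot: [2.222, 1.566, 0.779]
contact_force: [1.6, -0.5, -0.5]
opening: 0.0916
```

```bash
python3 plan.py 508.3 -57.2 160 -6.5
```

```text
t 2.9 pos [356.4 180.2 226.6] xaxis [ 0.004  0.004 -1.   ] jaw 7.35 q6 0.14 open 0.0916 F [ 1.6 -0.5 -0.5]
slide [ 66.3 120.  255.1]
spin 0.242 rows 1.6123965770906339 slide after spin [ 66.3 177.6 218.9]
```

send_rows:
  motion:
    - {"hand":1,"slide":[0,18,38],"spin":0.12}
    - {"hand":1,"slide":[0,22,36],"spin":0.12}
    - {"hand":1,"slide":[10,28,34],"spin":0}
    - {"hand":1,"slide":[15,28,34],"spin":0}
    - {"hand":1,"slide":[20,28,34],"spin":0}
    - {"hand":1,"slide":[20,28,34],"spin":0}
    - {"hand":1,"slide":[0,20,12],"spin":0}
    - {"hand":1,"slide":[0,0,0],"spin":0}

```text
time: 3.7
tool_pos: [0.5217, -0.0705, 0.1615]
tool_rot: [1.955, 1.558, 0.25]
contact_force: [-0.1, -0.4, -0.8]
opening: 0.092
```

```bash
python3 plan.py 508.3 -57.2 80 -6.5
```

```text
t 3.7 pos [521.7 -70.5 161.5] xaxis [ 0.013  0.003 -1.   ] jaw -7.7 q6 -0.15 open 0.092 F [-0.1 -0.4 -0.8]
slide [ 81.3 -16.1 -11. ]
spin -0.021 rows 0.13962860220859782 slide after spin [ 81.3 -15.9 -11.4]
```

send_rows:
  motion:
    - {"hand":1,"slide":[0,-16,-11],"spin":-0.02}
    - {"hand":1,"slide":[20,0,0],"spin":0}
    - {"hand":1,"slide":[25,0,0],"spin":0}

```text
time: 4.0
tool_pos: [0.5084, -0.0569, 0.1179]
tool_rot: [1.811, 1.553, 0.125]
contact_force: [0.5, 0.0, -0.7]
opening: 0.092
```

```bash
python3 plan.py 508.3 -57.2 80 -6.5; python3 -c "
from h import *
shot('side','s1.png')"
```

```text
t 4.0 pos [508.4 -56.9 117.9] xaxis [ 0.018  0.002 -1.   ] jaw -6.58 q6 -0.16 open 0.092 F [ 0.5  0.  -0.7]
slide [37.8 -0.7  0.5]
spin -0.001 rows 0.009391260789680937 slide after spin [37.8 -0.7  0.5]
```

View pics/s1.png

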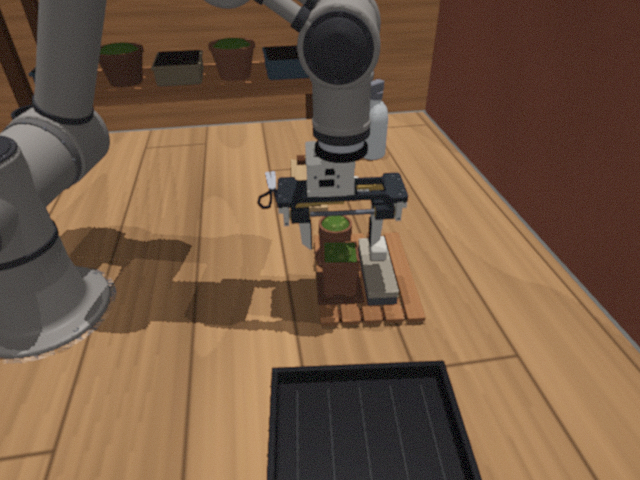

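The fingers straddle the square pot, at px (308,235) in front and (377,235) behind. Going down and closing.

send_rows:
  motion:
    - {"hand":1,"slide":[20,0,0],"spin":0}
    - {"hand":1,"slide":[18,0,0],"spin":0}
    - {"hand":-0.2,"slide":[0,0,0],"spin":0}
    - {"hand":-0.2,"slide":[0,0,0],"spin":0}
    - {"hand":-0.2,"slide":[0,0,0],"spin":0}
    - {"hand":-0.2,"slide":[0,0,0],"spin":0}
    - {"hand":-0.2,"slide":[0,0,0],"spin":0}

```text
time: 4.75
tool_pos: [0.5061, -0.053, 0.0797]
tool_rot: [1.953, 1.556, 0.271]
contact_force: [0.5, -0.5, -2.7]
opening: 0.0602
```

```bash
python3 plan.py 508.3 -57.2 80 -6.5
```

```text
t 4.75 pos [506.1 -53.   79.7] xaxis [ 0.014  0.004 -1.   ] jaw -6.39 q6 -0.15 open 0.0602 F [ 0.5 -0.5 -2.7]
slide [-0.2  2.6  4. ]
spin 0.002 rows 0.013305824532158794 slide after spin [-0.2  2.7  3.9]
```

send_rows:
  motion:
    - {"hand":-0.2,"slide":[-10,0,0],"spin":0}
    - {"hand":-0.2,"slide":[-20,0,0],"spin":0}
    - {"hand":-0.2,"slide":[-25,0,0],"spin":0}
    - {"hand":-0.2,"slide":[-10,0,0],"spin":0}

```text
time: 5.15
tool_pos: [0.5032, -0.0529, 0.147]
tool_rot: [2.225, 1.561, 0.543]
contact_force: [1.3, -1.3, -1.6]
opening: 0.0604
```

```bash
python3 plan.py 433 -309 130 -6.5; python3 -c "
from h import *
shot('side','s2.png')"
```

```text
t 5.15 pos [503.2 -52.9 147. ] xaxis [ 0.009  0.005 -1.   ] jaw -6.39 q6 -0.15 open 0.0604 F [ 1.3 -1.3 -1.6]
slide [ 15.1 -41.4 262.4]
spin 0.002 rows 0.01222919611673187 slide after spin [ 15.1 -40.9 262.5]
```

View pics/s2.png

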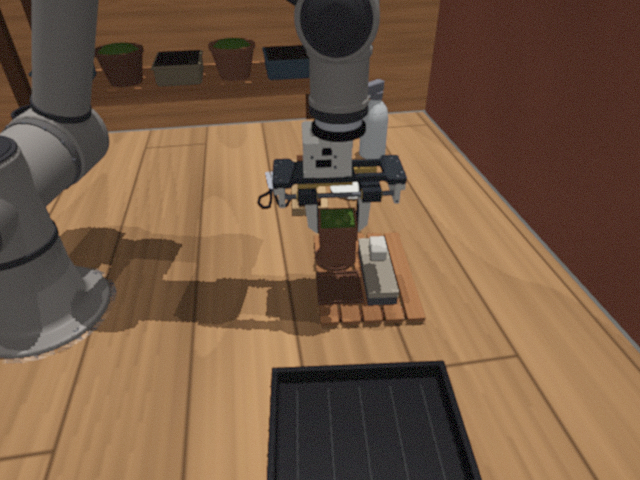

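The square pot is up, at px (337,235), hanging upright above its saucer. Carrying it to the near half of the tray.

send_rows:
  motion:
    - {"hand":-0.2,"slide":[0,-3,20],"spin":0}
    - {"hand":-0.2,"slide":[0,-6,35],"spin":0}
    - {"hand":-0.2,"slide":[0,-7,45],"spin":0}
    - {"hand":-0.2,"slide":[0,-7,45],"spin":0}
    - {"hand":-0.2,"slide":[0,-7,45],"spin":0}
    - {"hand":-0.2,"slide":[0,-6,35],"spin":0}
    - {"hand":-0.2,"slide":[0,-3,20],"spin":0}
    - {"hand":-0.2,"slide":[0,-1,10],"spin":0}

```text
time: 6.0
tool_pos: [0.4313, -0.3082, 0.1418]
tool_rot: [2.62, 1.56, 0.942]
contact_force: [0.4, 0.6, -2.9]
opening: 0.0604
```

```bash
python3 plan.py 433 -309 65 -6.5
```

```text
t 6.0 pos [ 431.3 -308.2  141.8] xaxis [ 0.006  0.009 -1.   ] jaw -6.14 q6 -0.67 open 0.0604 F [ 0.4  0.6 -2.9]
slide [76.8  1.4  1.3]
spin 0.006 rows 0.04211853119256434 slide after spin [76.8  1.4  1.3]
```

send_rows:
  motion:
    - {"hand":-0.2,"slide":[20,0,0],"spin":0}
    - {"hand":-0.2,"slide":[30,0,0],"spin":0}
    - {"hand":-0.2,"slide":[20,0,0],"spin":0}
    - {"hand":-0.2,"slide":[7,0,0],"spin":0}
    - {"hand":-0.2,"slide":[2,0,0],"spin":0}

```text
time: 6.5
tool_pos: [0.4325, -0.3077, 0.0606]
tool_rot: [2.501, 1.559, 0.822]
contact_force: [-0.0, 1.5, 18.6]
opening: 0.0603
```

```bash
python3 plan.py 433 -309 61.7 -6.5
```

```text
t 6.5 pos [ 432.5 -307.7   60.6] xaxis [ 0.008  0.008 -1.   ] jaw -6.24 q6 -0.67 open 0.0603 F [-0.   1.5 18.6]
slide [-1.1  0.7  1.2]
spin 0.004 rows 0.029726738220053138 slide after spin [-1.1  0.7  1.2]
```

On the floor (18.6 N contact). Easing off, opening partway, then lifting.

send_rows:
  motion:
    - {"hand":-0.2,"slide":[-1,0,0],"spin":0}
    - {"hand":0.7,"slide":[0,0,0],"spin":0}
    - {"hand":0.7,"slide":[0,0,0],"spin":0}
    - {"hand":0.7,"slide":[0,0,0],"spin":0}
    - {"hand":0.7,"slide":[-20,0,0],"spin":0}
    - {"hand":1,"slide":[-45,0,0],"spin":0}
    - {"hand":1,"slide":[-45,0,0],"spin":0}

```text
time: 7.2
tool_pos: [0.4307, -0.3056, 0.1719]
tool_rot: [-3.141, 1.556, 1.465]
contact_force: [0.6, -1.6, 0.4]
opening: 0.0889
```

```bash
python3 plan.py 516.7 27.3 160 -6.5; python3 - <<'E'
from geo import *
for n in ['top','side']:
    p=shot(n,n+'2.png')
    P=layer(p,'pot_square',.075,.1); 
    if P is not None: print(n,rect(P[:,:2]),np.median(P[:,2]))
E
```

```text
t 7.2 pos [ 430.7 -305.6  171.9] xaxis [ 0.002  0.015 -1.   ] jaw -6.13 q6 -0.67 open 0.0889 F [ 0.6 -1.6  0.4]
slide [  17.   50. -340.]
spin 0.006 rows 0.04298742352585752 slide after spin [  17.    47.8 -340.3]
top (array([0., 0.]), array([0., 0.], dtype=float32), 0.0) nan
side (array([ 432.9, -310.8]), array([59.7, 62.2], dtype=float32), 82.6) 0.08444913070604024
  return _methods._mean(a, axis=axis, dtype=dtype,
  ret = ret.dtype.type(ret / rcount)
```

View pics/side2.png

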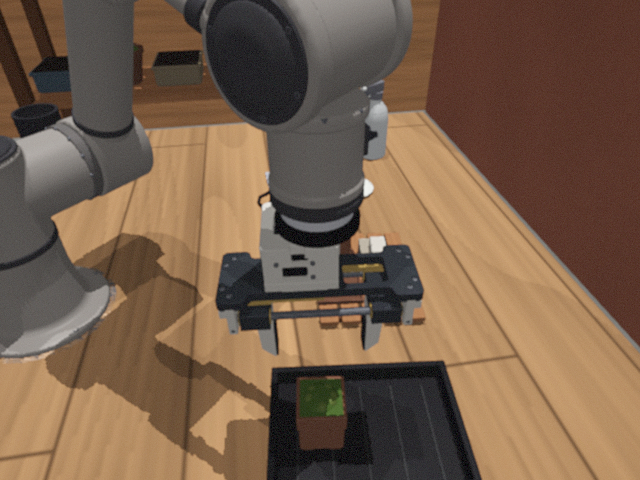

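The square pot stands upright in the tray at px (321,410). On to the round pot.

send_rows:
  motion:
    - {"hand":1,"slide":[0,4,-30],"spin":0}
    - {"hand":1,"slide":[0,7,-46],"spin":0}
    - {"hand":1,"slide":[0,7,-46],"spin":0}
    - {"hand":1,"slide":[0,7,-46],"spin":0}
    - {"hand":1,"slide":[3,7,-46],"spin":0}
    - {"hand":1,"slide":[5,7,-46],"spin":0}
    - {"hand":1,"slide":[5,7,-46],"spin":0}
    - {"hand":1,"slide":[5,4,-25],"spin":0}

```text
time: 8.2
tool_pos: [0.5137, 0.0272, 0.1466]
tool_rot: [-2.423, 1.55, 2.173]
contact_force: [0.5, -1.0, 0.1]
opening: 0.0918
```

```bash
python3 plan.py 516.7 27.3 78 -6.5
```

```text
t 8.2 pos [513.7  27.2 146.6] xaxis [-0.012  0.017 -1.   ] jaw -6.68 q6 0.0 open 0.0918 F [ 0.5 -1.   0.1]
slide [68.6  3.9  0.6]
spin -0.003 rows 0.020548238414240545 slide after spin [68.6  3.9  0.6]
```

send_rows:
  motion:
    - {"hand":0.8,"slide":[15,4,1],"spin":0}
    - {"hand":0.8,"slide":[20,0,0],"spin":0}
    - {"hand":0.8,"slide":[20,0,0],"spin":0}
    - {"hand":0.8,"slide":[12,0,0],"spin":0}

```text
time: 8.6
tool_pos: [0.5137, 0.0329, 0.072]
tool_rot: [-2.205, 1.543, 2.399]
contact_force: [-0.2, 0.8, 0.4]
opening: 0.0828
```

```bash
python3 plan.py 516.7 27.3 78 -6.5
```

```text
t 8.6 pos [513.7  32.9  72. ] xaxis [-0.02   0.019 -1.   ] jaw -6.21 q6 0.0 open 0.0828 F [-0.2  0.8  0.4]
slide [-6.1  3.4  5.1]
spin 0.005 rows 0.03430963908223231 slide after spin [-6.1  3.5  5.1]
```

send_rows:
  motion:
    - {"hand":0.8,"slide":[-6,3,5],"spin":0}
    - {"hand":0.8,"slide":[0,0,0],"spin":0}

```text
time: 8.8
tool_pos: [0.5136, 0.0275, 0.0745]
tool_rot: [-2.053, 1.536, 2.551]
contact_force: [-0.0, 0.6, -0.1]
opening: 0.0828
```

```bash
python3 plan.py 516.7 27.3 78 -6.5
```

```text
t 8.8 pos [513.6  27.5  74.5] xaxis [-0.029  0.019 -0.999] jaw -6.17 q6 -0.01 open 0.0828 F [-0.   0.6 -0.1]
slide [-3.6  3.  -0.1]
spin 0.006 rows 0.03817847034950682 slide after spin [-3.6  3.  -0.2]
```

```bash
python3 - <<'E'
from h import *
from scipy.spatial.transform import Rotation as R
for i in range(6):
    s=observe(); M=R.from_euler('xyz',s['tool_rot']).as_matrix(); print((np.array(s['tool_pos'])*1000).round(2),M[:,0].round(4),np.round(s['qpos'],4),np.round(s['qvel'],3))
    vision.read_camera('top')
E
```

```text
[513.56  27.55  74.45] [-0.029   0.0194 -0.9994] [-0.1057  0.5129  1.7259  0.0202  0.9338 -0.01  ] [ 0.011  0.031  0.043  0.007 -0.01   0.005]
[512.92  27.79  74.12] [-0.0301  0.0197 -0.9994] [-0.1054  0.513   1.727   0.0204  0.9337 -0.0097] [ 0.003 -0.011  0.004  0.004 -0.     0.002]
[513.14  27.88  74.51] [-0.0291  0.0196 -0.9994] [-0.1052  0.5123  1.7269  0.0205  0.9336 -0.0095] [ 0.005 -0.014 -0.004 -0.    -0.006  0.002]
[513.38  27.91  74.78] [-0.0283  0.0195 -0.9994] [-0.1051  0.5118  1.7267  0.0205  0.9333 -0.0095] [ 0.005 -0.006 -0.002 -0.001 -0.005 -0.   ]
[513.53  27.98  74.98] [-0.0277  0.0195 -0.9994] [-0.105   0.5115  1.7266  0.0205  0.9332 -0.0095] [ 0.003 -0.005 -0.002 -0.002 -0.005  0.   ]
[513.54  28.    75.01] [-0.0276  0.0194 -0.9994] [-0.1049  0.5114  1.7266  0.0205  0.9332 -0.0095] [ 0.002 -0.002  0.002  0.001 -0.002  0.001]
```

send_rows:
  motion:
    - {"hand":-0.2,"slide":[-3,3,0],"spin":0}
    - {"hand":-0.2,"slide":[0,0,0],"spin":0}
    - {"hand":-0.2,"slide":[0,0,0],"spin":0}
    - {"hand":-0.2,"slide":[0,0,0],"spin":0}

```text
time: 9.5
tool_pos: [0.5174, 0.0277, 0.0793]
tool_rot: [-2.109, 1.539, 2.495]
contact_force: [0.5, -0.8, -1.1]
opening: 0.061
```

```bash
python3 plan.py 516.7 27.3 78 -6.5
```

```text
t 9.5 pos [517.4  27.7  79.3] xaxis [-0.026  0.019 -0.999] jaw -6.16 q6 -0.01 open 0.061 F [ 0.5 -0.8 -1.1]
slide [ 1.3 -0.6  0.5]
spin 0.006 rows 0.04016227550947479 slide after spin [ 1.3 -0.6  0.5]
```

send_rows:
  motion:
    - {"hand":-0.2,"slide":[-15,0,0],"spin":0}
    - {"hand":-0.2,"slide":[-30,0,0],"spin":0}
    - {"hand":-0.2,"slide":[-20,0,0],"spin":0}

```text
time: 9.8
tool_pos: [0.5158, 0.0268, 0.1417]
tool_rot: [-1.972, 1.529, 2.633]
contact_force: [-0.1, -0.2, -3.5]
opening: 0.0603
```

```bash
python3 plan.py 553 -323 140 -6.5;python3 -c "
from h import *
shot('side','s3.png')"; python3 plan.py 553 -323 140 -6.5
```

```text
t 9.8 pos [515.8  26.8 141.7] xaxis [-0.036  0.02  -0.999] jaw -6.15 q6 -0.01 open 0.0603 F [-0.1 -0.2 -3.5]
slide [ -6.8  74.5 343.7]
spin 0.006 rows 0.04080501073237879 slide after spin [ -6.8  76.6 343.2]
t 9.85 pos [517.1  26.6 144.3] xaxis [-0.032  0.02  -0.999] jaw -6.15 q6 -0.01 open 0.0606 F [ 1.8  0.7 -1.2]
slide [ -3.8  73.2 343.7]
spin 0.006 rows 0.04116627242141292 slide after spin [ -3.8  75.3 343.3]
```

View pics/s3.png

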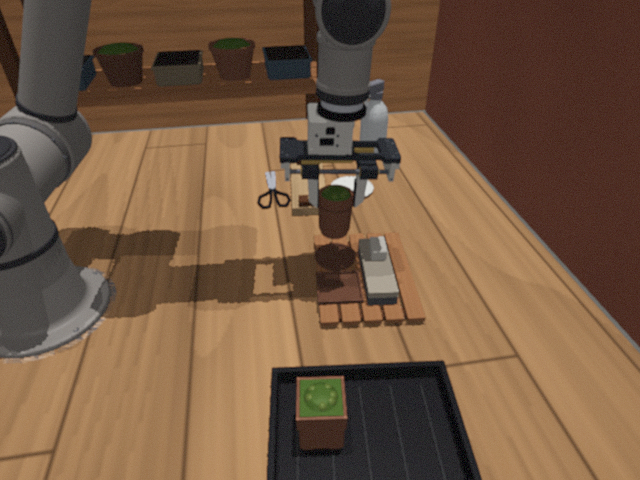

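The round pot is lifted at px (335,210). The stones are undisturbed, and the square pot stands in the tray at (321,412).

send_rows:
  motion:
    - {"hand":-0.2,"slide":[0,8,25],"spin":0}
    - {"hand":-0.2,"slide":[0,10,45],"spin":0}
    - {"hand":-0.2,"slide":[0,10,46],"spin":0}
    - {"hand":-0.2,"slide":[0,10,46],"spin":0}
    - {"hand":-0.2,"slide":[0,10,46],"spin":0}
    - {"hand":-0.2,"slide":[0,10,46],"spin":0}
    - {"hand":-0.2,"slide":[0,10,46],"spin":0}
    - {"hand":-0.2,"slide":[0,5,20],"spin":0}

```text
time: 10.65
tool_pos: [0.5546, -0.3062, 0.1281]
tool_rot: [-2.046, 1.526, 2.567]
contact_force: [0.9, 0.2, -3.3]
opening: 0.0606
```

```bash
python3 -c "
from h import *
shot('side','s4.png')";python3 plan.py 553 -323 64 -6.5
```

```text
t 10.7 pos [ 554.6 -308.2  127.5] xaxis [-0.038  0.024 -0.999] jaw -5.77 q6 -0.52 open 0.0605 F [-1.4 -2.2 -2.7]
slide [63.1  2.5 16.1]
spin 0.013 rows 0.08530295234054093 slide after spin [63.1  2.7 16.1]
```

send_rows:
  motion:
    - {"hand":-0.2,"slide":[5,2,15],"spin":0}
    - {"hand":-0.2,"slide":[25,0,0],"spin":0}
    - {"hand":-0.2,"slide":[25,0,0],"spin":0}

```text
time: 11.0
tool_pos: [0.5535, -0.3257, 0.0701]
tool_rot: [-2.015, 1.53, 2.595]
contact_force: [-0.0, 0.1, -4.6]
opening: 0.0604
```

```bash
python3 -c "
from h import *
shot('side','s4.png')";python3 plan.py 553 -323 61.3 -6.5
```

```text
t 11.05 pos [ 551.3 -324.4   65.3] xaxis [-0.041  0.025 -0.999] jaw -5.86 q6 -0.54 open 0.0602 F [-3.1  0.7 -7.2]
slide [ 3.9  1.7 -1.5]
spin 0.011 rows 0.07411552805711077 slide after spin [ 3.9  1.7 -1.5]
```

View pics/s4.png

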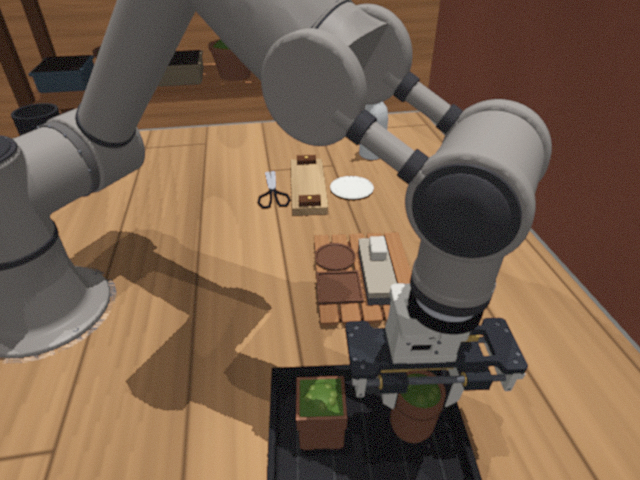

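send_rows:
  motion:
    - {"hand":-0.2,"slide":[3,0,0],"spin":0}
    - {"hand":-0.2,"slide":[1,0,0],"spin":0}

```text
time: 11.25
tool_pos: [0.5502, -0.3239, 0.0609]
tool_rot: [-2.011, 1.52, 2.599]
contact_force: [-3.9, 1.5, 9.3]
opening: 0.0605
```

```bash
python3 plan.py 553 -323 61.3 -6.5
```

```text
t 11.25 pos [ 550.2 -323.9   60.9] xaxis [-0.044  0.026 -0.999] jaw -5.8 q6 -0.54 open 0.0605 F [-3.9  1.5  9.3]
slide [-0.5  2.6 -1.2]
spin 0.012 rows 0.08152475758703648 slide after spin [-0.5  2.6 -1.2]
```

send_rows:
  motion:
    - {"hand":0.8,"slide":[0,0,0],"spin":0}
    - {"hand":0.8,"slide":[0,0,0],"spin":0}
    - {"hand":0.8,"slide":[0,0,0],"spin":0}
    - {"hand":0.8,"slide":[-25,0,0],"spin":0}
    - {"hand":0.8,"slide":[-45,0,0],"spin":0}
    - {"hand":0.8,"slide":[-30,0,0],"spin":0}

```text
time: 11.85
tool_pos: [0.5546, -0.3251, 0.1627]
tool_rot: [-2.021, 1.516, 2.593]
contact_force: [-0.1, -0.4, 0.6]
opening: 0.0828
```

```bash
python3 - <<'E'
from geo import *
for n in ['side']:
    p=shot(n,'s5.png')
    for t in ['pot_square','pot_round']:
        P=layer(p,t,.075,.1); 
        if P is not None: print(n,t,rect(P[:,:2]),np.median(P[:,2]))
E
python3 plan.py 560 -160 130 -6.5
python3 plan.py 589 -5.8 130 -6.5
```

```text
side pot_square (array([ 432.7, -311.1]), array([59.9, 60.8], dtype=float32), 82.1) 0.08447212656490966
side pot_round (array([ 548. , -323.9]), array([59.8, 61.7], dtype=float32), 58.1) 0.08490798493222848
t 12.0 pos [ 555.  -325.4  162.4] xaxis [-0.044  0.027 -0.999] jaw -5.66 q6 -0.55 open 0.0825 F [-0.7 -0.5 -0.5]
slide [  36.6   -9.8 -164.3]
spin 0.015 rows 0.09734022455846333 slide after spin [  36.6  -12.2 -164.2]
t 12.0 pos [ 555.  -325.4  162.4] xaxis [-0.044  0.027 -0.999] jaw -5.66 q6 -0.55 open 0.0825 F [-0.7 -0.5 -0.5]
slide [  39.5    3.8 -320.6]
spin 0.015 rows 0.09734022455846333 slide after spin [  39.5   -0.9 -320.6]
```

View pics/s5.png

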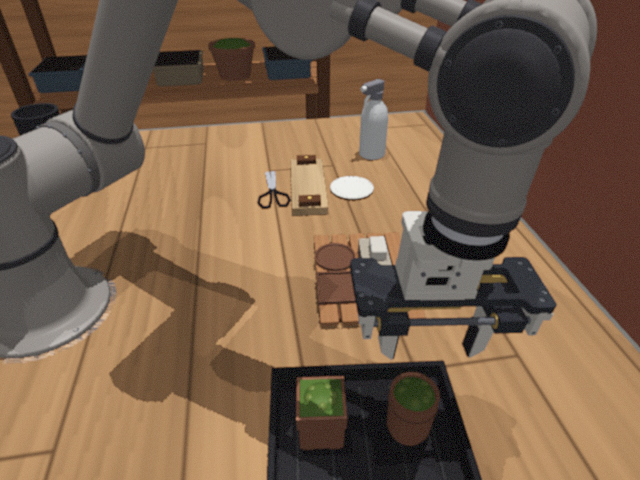

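Both pots are in the tray, the square one at px (321,412) and the round one at (412,408). The tool tilt has drifted to about 0.05 rad because lag gets locked in when rows follow each other. I'll test whether it can be worked back.

send_rows:
  motion:
    - {"hand":0.5,"slide":[-45,0,0],"spin":0}
    - {"hand":0.5,"slide":[0,0,0],"spin":0}

```text
time: 12.2
tool_pos: [0.5563, -0.3258, 0.2064]
tool_rot: [-2.023, 1.515, 2.59]
contact_force: [0.7, 0.1, 0.7]
opening: 0.0718
```

```bash
cat > settle.py <<'E'
from h import *
for i in range(3): vision.read_camera('top')
E
python3 settle.py; python3 plan.py 560 -160 160 -6.5
```

```text
t 12.35 pos [ 553.4 -323.8  199.1] xaxis [-0.058  0.037 -0.998] jaw -5.62 q6 -0.55 open 0.069 F [-1.   0.1 -0.9]
slide [  44.7   -7.1 -162.4]
spin 0.015 rows 0.10188018611054585 slide after spin [  44.7   -9.6 -162.3]
```

send_rows:
  motion:
    - {"hand":0.5,"slide":[45,0,0],"spin":0}
    - {"hand":0.5,"slide":[0,0,0],"spin":0}

```text
time: 12.55
tool_pos: [0.5498, -0.3213, 0.1508]
tool_rot: [-2.045, 1.498, 2.568]
contact_force: [0.1, 1.2, -0.6]
opening: 0.069
```

```bash

python3 settle.py; python3 plan.py 560 -160 160 -6.5
```

```text
t 12.7 pos [ 554.1 -324.5  159.3] xaxis [-0.048  0.03  -0.998] jaw -5.64 q6 -0.55 open 0.0688 F [-0.3 -0.6  0.3]
slide [   3.9  -10.3 -164.2]
spin 0.015 rows 0.0999272468650904 slide after spin [   3.9  -12.8 -164.1]
```

send_rows:
  motion:
    - {"hand":0.5,"slide":[0,0,-45],"spin":0}
    - {"hand":0.5,"slide":[0,0,0],"spin":0}

```text
time: 12.9
tool_pos: [0.5603, -0.2805, 0.1639]
tool_rot: [-2.029, 1.52, 2.582]
contact_force: [0.3, -0.2, 0.5]
opening: 0.0692
```

```bash

python3 settle.py; python3 plan.py 560 -160 160 -6.5
```

```text
t 13.05 pos [ 559.6 -285.   163.5] xaxis [-0.043  0.024 -0.999] jaw -5.93 q6 -0.49 open 0.069 F [ 0.1 -0.1  0.4]
slide [   6.4  -12.4 -124.3]
spin 0.01 rows 0.06626658650068785 slide after spin [   6.4  -13.6 -124.1]
```

send_rows:
  motion:
    - {"hand":0.5,"slide":[0,-45,0],"spin":0}
    - {"hand":0.5,"slide":[0,0,0],"spin":0}

```text
time: 13.25
tool_pos: [0.5125, -0.2807, 0.1638]
tool_rot: [-1.978, 1.517, 2.63]
contact_force: [0.4, 0.4, -0.3]
opening: 0.0689
```

```bash

python3 settle.py; python3 plan.py 560 -160 160 -6.5
```

```text
t 13.4 pos [ 518.3 -282.9  165.7] xaxis [-0.038  0.021 -0.999] jaw -5.92 q6 -0.52 open 0.0688 F [0.1 0.2 0.2]
slide [   6.7   28.9 -126.5]
spin 0.01 rows 0.06714149601470269 slide after spin [   6.7   27.7 -126.8]
```

A fast down row followed by a zero row shifts the tilt the right way by about 0.01. Ratcheting: move up and settle with no lock-in, then down plus a zero row.

send_rows:
  motion:
    - {"hand":0.5,"slide":[-48,0,-10],"spin":0}

```text
time: 13.5
tool_pos: [0.5193, -0.2739, 0.2089]
tool_rot: [-1.991, 1.516, 2.616]
contact_force: [0.5, -0.7, 0.1]
opening: 0.0684
```

```bash
python3 settle.py; python3 plan.py 560 -160 160 -6.5|head -1
```

```text
t 13.65 pos [ 524.  -275.4  217.8] xaxis [-0.031  0.016 -0.999] jaw -5.9 q6 -0.51 open 0.0686 F [-0.   0.2 -0.5]
```

send_rows:
  motion:
    - {"hand":0.5,"slide":[48,0,-10],"spin":0}
    - {"hand":0.5,"slide":[0,0,0],"spin":0}

```text
time: 13.85
tool_pos: [0.5253, -0.2658, 0.1699]
tool_rot: [-1.937, 1.54, 2.672]
contact_force: [-1.3, -0.3, -0.9]
opening: 0.0689
```

```bash
python3 settle.py; python3 plan.py 560 -160 160 -6.5|head -1
```

```text
t 14.0 pos [ 528.9 -269.4  177.1] xaxis [-0.016  0.006 -1.   ] jaw -5.97 q6 -0.49 open 0.0688 F [ 0.3 -0.1 -0.7]
```

send_rows:
  motion:
    - {"hand":0.5,"slide":[-48,0,-10],"spin":0}

```text
time: 14.1
tool_pos: [0.5285, -0.2598, 0.2208]
tool_rot: [-1.877, 1.544, 2.73]
contact_force: [0.2, -0.9, -0.1]
opening: 0.0686
```

```bash
python3 settle.py; python3 plan.py 560 -160 160 -6.5|head -1
```

```text
t 14.25 pos [ 533.  -261.3  230.1] xaxis [-0.007 -0.    -1.   ] jaw -5.95 q6 -0.48 open 0.0689 F [-0.2 -0.1 -1. ]
```

send_rows:
  motion:
    - {"hand":0.5,"slide":[48,0,-10],"spin":0}
    - {"hand":0.5,"slide":[0,0,0],"spin":0}

```text
time: 14.45
tool_pos: [0.5348, -0.2528, 0.1842]
tool_rot: [-0.519, 1.566, -2.194]
contact_force: [-0.6, 0.6, -1.1]
opening: 0.0688
```

```bash
python3 settle.py; python3 plan.py 560 -160 160 -6.5|head -1
```

```text
t 14.6 pos [ 538.5 -256.1  191.1] xaxis [ 0.009 -0.011 -1.   ] jaw -6.02 q6 -0.46 open 0.0688 F [0.1 0.1 0.3]
```

send_rows:
  motion:
    - {"hand":0.5,"slide":[-48,0,-10],"spin":0}

```text
time: 14.7
tool_pos: [0.5369, -0.2459, 0.2343]
tool_rot: [0.045, 1.564, -1.633]
contact_force: [0.7, -0.7, -0.3]
opening: 0.0686
```

```bash
python3 settle.py; python3 plan.py 560 -160 160 -6.5|head -1
```

```text
t 14.85 pos [ 541.2 -247.1  243.6] xaxis [ 0.017 -0.017 -1.   ] jaw -6.01 q6 -0.45 open 0.0686 F [-0.1 -1.  -0.1]
```

send_rows:
  motion:
    - {"hand":0.5,"slide":[48,0,-10],"spin":0}
    - {"hand":0.5,"slide":[0,0,0],"spin":0}

```text
time: 15.05
tool_pos: [0.544, -0.2394, 0.1979]
tool_rot: [0.942, 1.541, -0.735]
contact_force: [-0.5, 0.4, -1.1]
opening: 0.0689
```

```bash
python3 settle.py; python3 plan.py 589 -5.8 140 -6.5
```

```text
t 15.2 pos [ 547.6 -242.4  204.8] xaxis [ 0.033 -0.027 -0.999] jaw -6.07 q6 -0.43 open 0.0685 F [ 0.2 -0.1  0.5]
slide [  59.6   13.8 -241.2]
spin 0.008 rows 0.05034351910472786 slide after spin [  59.6   11.9 -241.3]
```

send_rows:
  motion:
    - {"hand":0.5,"slide":[-40,0,-20],"spin":0}
    - {"hand":0.5,"slide":[0,0,0],"spin":0}

```text
time: 15.4
tool_pos: [0.5495, -0.223, 0.2491]
tool_rot: [1.007, 1.523, -0.671]
contact_force: [0.4, 0.3, 0.6]
opening: 0.069
```

```bash
python3 settle.py; python3 plan.py 589 -5.8 140 -6.5
```

```text
t 15.55 pos [ 546.9 -223.4  242.8] xaxis [ 0.028 -0.026 -0.999] jaw -6.24 q6 -0.4 open 0.0689 F [ 0.1 -0.1 -1.2]
slide [  98.3   15.  -223.1]
spin 0.005 rows 0.030542331093803006 slide after spin [  98.3   14.  -223.2]
```

send_rows:
  motion:
    - {"hand":0.5,"slide":[0,2,-30],"spin":0}
    - {"hand":0.5,"slide":[0,2,-45],"spin":0}
    - {"hand":0.5,"slide":[0,2,-45],"spin":0}
    - {"hand":0.5,"slide":[0,2,-45],"spin":0}
    - {"hand":0.5,"slide":[0,2,-30],"spin":0}

```text
time: 16.05
tool_pos: [0.5787, -0.0322, 0.2371]
tool_rot: [0.871, 1.534, -0.82]
contact_force: [-1.1, -0.7, -0.5]
opening: 0.0688
```

```bash
python3 settle.py; python3 plan.py 589 -5.8 140 -6.5
```

```text
t 16.2 pos [578.8 -33.1 237.1] xaxis [ 0.025 -0.028 -0.999] jaw -6.78 q6 -0.05 open 0.0684 F [-0.2 -0.   0.5]
slide [ 96.5   4.1 -30.7]
spin -0.005 rows 0.03216044654622351 slide after spin [ 96.5   4.3 -30.7]
```

```bash
python3 - <<'E'
from geo import *
for n in ['top','side']:
    p=shot(n,n+'6.png')
    for t,a,b in [('bench_stone',.044,.056),('dressing_stone',.066,.076),('saucer_round',.018,.032),('saucer_square',.018,.032),('dish',-.01,.02),('stone_holder',.031,.042)]:
        P=layer(p,t,a,b); 
        if P is not None and len(P)>20: print(n,t,len(P),rect(P[:,:2]),np.median(P[:,2]))
E
```

```text
top bench_stone 194 (array([586.8, -23.3]), array([ 41.1, 129. ], dtype=float32), 80.6) 0.04778929462532744
top saucer_square 38 (array([ 540.2, -308.4]), array([23. , 56.6], dtype=float32), 38.2) 0.025750517353657076
top dish 840 (array([424.7, 330.3]), array([ 77.3, 163.6], dtype=float32), 87.5) 0.005795372613754068
top stone_holder 564 (array([509.8, 321.8]), array([ 51.2, 225.9], dtype=float32), 84.0) 0.03543626310854742
side bench_stone 1203 (array([580. , -35.5]), array([ 50.3, 150.8], dtype=float32), 83.2) 0.048814275157244014
side dressing_stone 263 (array([587.9,  -7.1]), array([27.9, 46.6], dtype=float32), 81.1) 0.07055936524353035
side stone_holder 340 (array([506.3, 320.5]), array([ 49.1, 230.6], dtype=float32), 84.2) 0.036362506256224836
```

View pics/side6.png

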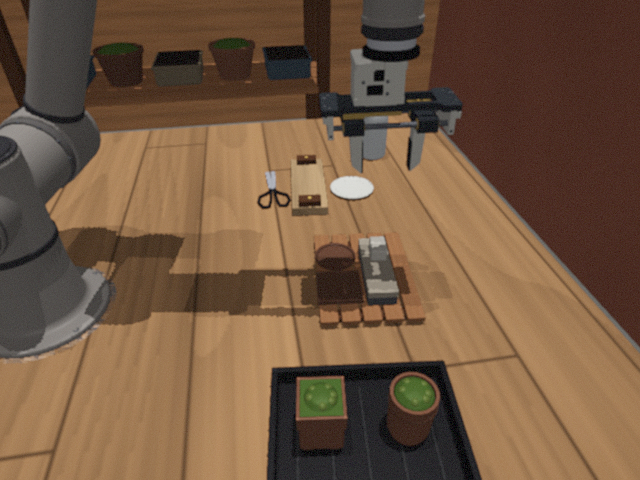

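Both pots stand upright in the tray at px (321,412) and (412,408). The stones have not moved: dressing stone at (375,245), bench stone at (378,272).

send_rows:
  motion:
    - {"hand":0.2,"slide":[20,4,-15],"spin":0}
    - {"hand":0.2,"slide":[40,0,-15],"spin":0}
    - {"hand":0.2,"slide":[40,0,0],"spin":0}
    - {"hand":0.2,"slide":[30,0,0],"spin":0}
    - {"hand":0.2,"slide":[10,0,0],"spin":0}

```text
time: 17.4
tool_pos: [0.5935, -0.0084, 0.0963]
tool_rot: [1.005, 1.525, -0.687]
contact_force: [-0.1, 0.3, 0.5]
opening: 0.0548
```

```bash
python3 settle.py; python3 plan.py 589 -5.8 55 -7.5
```

```text
t 17.55 pos [595.4  -8.8  99.7] xaxis [ 0.04  -0.03  -0.999] jaw -6.96 q6 0.01 open 0.0554 F [0.5 0.2 1.3]
slide [44.3 -8.7 -3.3]
spin 0.009 rows 0.06322876269940106 slide after spin [44.3 -8.7 -3.3]
```

send_rows:
  motion:
    - {"hand":0.2,"slide":[-50,0,0],"spin":0}
    - {"hand":0.2,"slide":[0,0,0],"spin":0}

```text
time: 17.75
tool_pos: [0.5951, -0.0078, 0.1541]
tool_rot: [1.098, 1.517, -0.595]
contact_force: [0.9, 0.2, 0.9]
opening: 0.0547
```

```bash
python3 settle.py; python3 plan.py 589 -5.8 75 -7.5
```

```text
t 17.9 pos [591.1  -7.4 147.2] xaxis [ 0.033 -0.029 -0.999] jaw -6.99 q6 0.01 open 0.0549 F [-0.2 -0.6 -0.6]
slide [72.  -4.9 -3.1]
spin 0.009 rows 0.05972296487463771 slide after spin [72.  -5.  -3.1]
```

send_rows:
  motion:
    - {"hand":0.2,"slide":[30,-8,-3],"spin":0}

```text
time: 18.0
tool_pos: [0.5877, -0.005, 0.1204]
tool_rot: [1.073, 1.519, -0.62]
contact_force: [0.7, -0.2, -0.8]
opening: 0.0553
```

```bash
python3 settle.py; python3 plan.py 589 -5.8 75 -7.5
```

```text
t 18.15 pos [583.   -4.1 115.5] xaxis [ 0.028 -0.028 -0.999] jaw -6.98 q6 0.01 open 0.0551 F [-0.1  0.1  0.5]
slide [40.7  4.9 -0.1]
spin 0.009 rows 0.06037763457188646 slide after spin [40.7  4.9 -0.1]
```

send_rows:
  motion:
    - {"hand":0.2,"slide":[-50,0,0],"spin":0}
    - {"hand":0.2,"slide":[0,0,0],"spin":0}

```text
time: 18.35
tool_pos: [0.5821, -0.003, 0.1674]
tool_rot: [0.888, 1.532, -0.805]
contact_force: [1.0, -0.1, 1.0]
opening: 0.0549
```

```bash
python3 settle.py; python3 plan.py 589 -5.8 75 -7.5
```

```text
t 18.5 pos [578.4  -2.7 160.9] xaxis [ 0.016 -0.027 -1.   ] jaw -7.0 q6 0.01 open 0.0553 F [0.5 0.  0.1]
slide [86.1  9.3 -0.4]
spin 0.009 rows 0.057765312493721466 slide after spin [86.1  9.3 -0.4]
```

send_rows:
  motion:
    - {"hand":0.2,"slide":[45,9,0],"spin":0}

```text
time: 18.6
tool_pos: [0.5914, -0.0053, 0.121]
tool_rot: [0.885, 1.532, -0.808]
contact_force: [0.7, -0.1, -0.4]
opening: 0.0548
```

```bash
python3 settle.py; python3 plan.py 589 -5.8 55 -7.5
```

```text
t 18.75 pos [586.   -4.9 113.3] xaxis [ 0.008 -0.026 -1.   ] jaw -7.01 q6 0.01 open 0.0547 F [-0.7 -1.   0.6]
slide [58.3  2.4 -0.9]
spin 0.008 rows 0.05647453695999103 slide after spin [58.3  2.4 -1. ]
```

send_rows:
  motion:
    - {"hand":0.2,"slide":[30,1,0],"spin":0}

```text
time: 18.85
tool_pos: [0.5902, -0.0061, 0.0873]
tool_rot: [0.671, 1.539, -1.022]
contact_force: [0.4, 0.2, 0.6]
opening: 0.0553
```

```bash
python3 settle.py; python3 plan.py 589 -5.8 55 -7.5
```

```text
t 19.0 pos [586.2  -5.7  83. ] xaxis [ 0.005 -0.026 -1.   ] jaw -7.02 q6 0.01 open 0.0552 F [-0.5 -0.7  0.7]
slide [28.   2.5 -1. ]
spin 0.008 rows 0.055964758555989425 slide after spin [28.   2.5 -1. ]
```

send_rows:
  motion:
    - {"hand":0.2,"slide":[24,3,-1],"spin":0}

```text
time: 19.1
tool_pos: [0.5922, -0.006, 0.0635]
tool_rot: [0.574, 1.541, -1.119]
contact_force: [0.7, -0.0, 0.8]
opening: 0.055
```

```bash
python3 settle.py; python3 plan.py 589 -5.8 55 -7.5
```

```text
t 19.25 pos [589.2  -5.6  59.9] xaxis [ 0.004 -0.025 -1.   ] jaw -7.02 q6 0.01 open 0.0552 F [ 0.1 -0.   0.6]
slide [ 4.9 -0.3  0.1]
spin 0.008 rows 0.05643024821199382 slide after spin [ 4.9 -0.3  0.1]
```

send_rows:
  motion:
    - {"hand":0.2,"slide":[2,0,0],"spin":0}
    - {"hand":-0.8,"slide":[0,0,0],"spin":0}
    - {"hand":-0.8,"slide":[0,0,0],"spin":0}
    - {"hand":-0.8,"slide":[0,0,0],"spin":0}
    - {"hand":-0.8,"slide":[0,0,0],"spin":0}
  grip_force: 12

```text
time: 19.75
tool_pos: [0.5916, -0.0058, 0.0639]
tool_rot: [0.553, 1.542, -1.14]
contact_force: [0.4, 0.7, -0.8]
opening: 0.0284
```

```bash
python3 settle.py; python3 plan.py 589 -5.8 55 -7.5
```

```text
t 19.9 pos [591.6  -5.8  63.8] xaxis [ 0.012 -0.026 -1.   ] jaw -7.0 q6 0.01 open 0.0278 F [-0.6  0.6  3.8]
slide [ 8.8 -2.8  0.1]
spin 0.009 rows 0.05805204134315484 slide after spin [ 8.8 -2.8  0.1]
```

The TCP crept up to 64 mm during the closing, so the bite is thin. Reopening and regripping lower, with settled single rows.

send_rows:
  motion:
    - {"hand":0.0,"slide":[0,0,0],"spin":0}

```text
time: 20.0
tool_pos: [0.5917, -0.0058, 0.0639]
tool_rot: [0.553, 1.542, -1.14]
contact_force: [-0.1, -0.5, 0.4]
opening: 0.0322
```

```bash
python3 settle.py; python3 plan.py 589 -5.8 54 -7.5
```

```text
t 20.15 pos [591.6  -5.8  63.6] xaxis [ 0.012 -0.026 -1.   ] jaw -7.0 q6 0.01 open 0.0428 F [ 0.7 -0.2 -0.2]
slide [ 9.6 -2.7  0.1]
spin 0.009 rows 0.058291420423469464 slide after spin [ 9.6 -2.7  0.1]
```

send_rows:
  motion:
    - {"hand":0.0,"slide":[8,0,0],"spin":0}

```text
time: 20.25
tool_pos: [0.5923, -0.0061, 0.0562]
tool_rot: [0.597, 1.541, -1.096]
contact_force: [-0.0, -1.1, -0.8]
opening: 0.045
```

```bash
python3 settle.py; python3 plan.py 589 -5.8 54 -7.5
```

```text
t 20.4 pos [591.   -6.   54.7] xaxis [ 0.01  -0.026 -1.   ] jaw -7.0 q6 0.01 open 0.0456 F [-0.2 -0.7  0.4]
slide [ 0.6 -2.   0.1]
spin 0.009 rows 0.057833162155201734 slide after spin [ 0.6 -2.   0.1]
```

send_rows:
  motion:
    - {"hand":-0.8,"slide":[0,0,0],"spin":0}

```text
time: 20.5
tool_pos: [0.591, -0.006, 0.0544]
tool_rot: [0.47, 1.543, -1.224]
contact_force: [-0.8, -0.4, -0.2]
opening: 0.0417
```

```bash
python3 settle.py; python3 settle.py; python3 plan.py 589 -5.8 54 -7.5
```

```text
t 20.8 pos [591.   -6.   54.7] xaxis [ 0.01  -0.026 -1.   ] jaw -7.0 q6 0.01 open 0.0279 F [-0.9  0.3 -0.3]
slide [ 0.7 -2.1  0. ]
spin 0.009 rows 0.05789546995364915 slide after spin [ 0.7 -2.1  0.1]
```

send_rows:
  motion:
    - {"hand":-0.8,"slide":[-45,0,0],"spin":0}

```text
time: 20.9
tool_pos: [0.5867, -0.0045, 0.0946]
tool_rot: [0.026, 1.546, -1.667]
contact_force: [0.5, -0.0, -1.2]
opening: 0.0282
```

```bash
python3 settle.py; python3 plan.py 611.8 300.8 100 -7.5
```

```text
t 21.05 pos [592.5  -5.  102.5] xaxis [ 0.016 -0.027 -1.   ] jaw -6.99 q6 0.01 open 0.0281 F [-0.   0.6 -1.7]
slide [  -5.4  -18.2 -305.8]
spin 0.009 rows 0.05893276463995106 slide after spin [  -5.4  -20.9 -305.6]
```

send_rows:
  motion:
    - {"hand":-0.8,"slide":[0,-2,-30],"spin":0}
    - {"hand":-0.8,"slide":[0,-3,-45],"spin":0}
    - {"hand":-0.8,"slide":[0,-3,-45],"spin":0}
    - {"hand":-0.8,"slide":[0,-3,-45],"spin":0}
    - {"hand":-0.8,"slide":[0,-3,-45],"spin":0}
    - {"hand":-0.8,"slide":[0,-3,-45],"spin":0}
    - {"hand":-0.8,"slide":[0,-2,-30],"spin":0}

```text
time: 21.75
tool_pos: [0.6082, 0.2843, 0.0899]
tool_rot: [0.49, 1.539, -1.213]
contact_force: [0.3, -0.3, -0.9]
opening: 0.0283
```

```bash
python3 settle.py; python3 plan.py 611.8 300.8 60 -7.5; python3 -c "
from h import *
shot('side','s7.png')"
```

```text
t 21.9 pos [608.  283.2  89.6] xaxis [ 0.011 -0.03  -0.999] jaw -7.44 q6 0.48 open 0.0279 F [ 1.2 -0.9 -0.5]
slide [ 29.    1.1 -18.8]
spin 0.001 rows 0.007506337879359703 slide after spin [ 29.    1.1 -18.8]
```

View pics/s7.png

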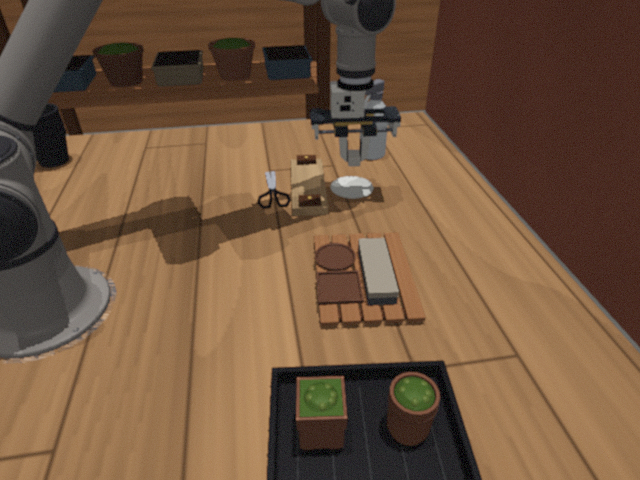

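The dressing stone is held above the dish at px (352,158). The bench stone is clean at (378,268).

send_rows:
  motion:
    - {"hand":-0.8,"slide":[25,1,-19],"spin":0}

```text
time: 22.05
tool_pos: [0.6146, 0.2976, 0.0676]
tool_rot: [0.643, 1.537, -1.062]
contact_force: [1.4, 0.2, -1.1]
opening: 0.0279
```

```bash
python3 settle.py; python3 plan.py 611.8 300.8 14 -7.5
```

```text
t 22.2 pos [610.9 298.   62.2] xaxis [ 0.006 -0.033 -0.999] jaw -7.56 q6 0.5 open 0.0278 F [-0.5 -0.3 -0.2]
slide [48.1  0.1 -4.4]
spin -0.001 rows 0.007443949053839712 slide after spin [48.1  0.1 -4.4]
```

send_rows:
  motion:
    - {"hand":-0.8,"slide":[35,1,0],"spin":0}

```text
time: 22.3
tool_pos: [0.616, 0.2968, 0.0327]
tool_rot: [0.648, 1.537, -1.056]
contact_force: [0.9, 0.2, 0.0]
opening: 0.0278
```

```bash
python3 settle.py; python3 plan.py 611.8 300.8 11 -7.5
```

```text
t 22.45 pos [610.8 294.6  25.9] xaxis [ 0.002 -0.035 -0.999] jaw -7.66 q6 0.5 open 0.0276 F [-1.  -0.2 -0.3]
slide [14.7  0.  -6.8]
spin -0.003 rows 0.018080250432034106 slide after spin [14.7  0.1 -6.8]
```

send_rows:
  motion:
    - {"hand":-0.8,"slide":[13,0,-7],"spin":0}

```text
time: 22.55
tool_pos: [0.6141, 0.3006, 0.0161]
tool_rot: [0.341, 1.537, -1.365]
contact_force: [0.2, -0.7, 0.5]
opening: 0.0279
```

```bash
python3 settle.py; python3 plan.py 611.8 300.8 10 -7.5
```

```text
t 22.7 pos [611.7 301.2  12.8] xaxis [ 0.001 -0.035 -0.999] jaw -7.65 q6 0.51 open 0.0281 F [-0.4  0.5 -0.5]
slide [2.8 0.1 0.3]
spin -0.003 rows 0.01689443984787894 slide after spin [2.8 0.1 0.3]
```

send_rows:
  motion:
    - {"hand":-0.8,"slide":[3,0,0],"spin":0}

```text
time: 22.8
tool_pos: [0.6124, 0.3014, 0.0109]
tool_rot: [0.226, 1.536, -1.478]
contact_force: [0.2, 0.3, -0.4]
opening: 0.0279
```

```bash
python3 settle.py; python3 plan.py 611.8 300.8 10 -7.5
```

```text
t 22.95 pos [612.2 301.3  10.6] xaxis [ 0.003 -0.034 -0.999] jaw -7.64 q6 0.51 open 0.0282 F [0.2 0.1 2.5]
slide [ 0.6 -0.3  0.5]
spin -0.002 rows 0.0163312918782239 slide after spin [ 0.6 -0.3  0.5]
```

send_rows:
  motion:
    - {"hand":-0.1,"slide":[0,0,0],"spin":0}

```text
time: 23.05
tool_pos: [0.6123, 0.3014, 0.011]
tool_rot: [0.227, 1.536, -1.477]
contact_force: [-0.3, -0.6, -0.0]
opening: 0.032
```

```bash
python3 settle.py; python3 plan.py 611.8 300.8 10 -7.5
```

```text
t 23.2 pos [612.2 301.3  10.7] xaxis [ 0.003 -0.034 -0.999] jaw -7.64 q6 0.51 open 0.0403 F [-0.9  0.1  0.1]
slide [ 0.7 -0.3  0.6]
spin -0.002 rows 0.01599718257325338 slide after spin [ 0.7 -0.3  0.6]
```

send_rows:
  motion:
    - {"hand":-0.1,"slide":[-30,0,0],"spin":0}
    - {"hand":0.6,"slide":[-45,0,0],"spin":0}
    - {"hand":0.6,"slide":[-30,0,0],"spin":0}

```text
time: 23.5
tool_pos: [0.6085, 0.3035, 0.1121]
tool_rot: [-0.111, 1.53, -1.816]
contact_force: [1.1, 0.6, 0.8]
opening: 0.0532
```

```bash
python3 settle.py; python3 plan.py 581.5 -34.8 110 -6.7;  python3 - <<'E'
from geo import *
for n in ['top','side']:
    p=shot(n,n+'8.png')
    for t,a,b in [('bench_stone',.044,.056),('dressing_stone',.016,.036)]:
        P=layer(p,t,a,b); 
        if P is not None and len(P)>20: print(n,t,len(P),rect(P[:,:2]),np.median(P[:,2]))
E
```

```text
t 23.65 pos [609.3 303.8 112.1] xaxis [-0.007 -0.038 -0.999] jaw -7.65 q6 0.51 open 0.0644 F [-1.2  0.  -0.2]
slide [ 15.2  17.6 338.9]
spin -0.017 rows 0.11094811406518632 slide after spin [ 15.2  11.9 339.2]
top bench_stone 1425 (array([583. , -33.7]), array([ 51.3, 150.2], dtype=float32), 83.3) 0.04777946788865606
top dressing_stone 206 (array([613.5, 300.3]), array([27.6, 42.5], dtype=float32), 85.3) 0.024664432997805186
side bench_stone 1603 (array([580. , -34.8]), array([ 50.3, 152.7], dtype=float32), 83.3) 0.04880135288148468
side dressing_stone 150 (array([610.1, 300. ]), array([26. , 52.6], dtype=float32), 78.6) 0.02629791249091934
```

View pics/side8.png

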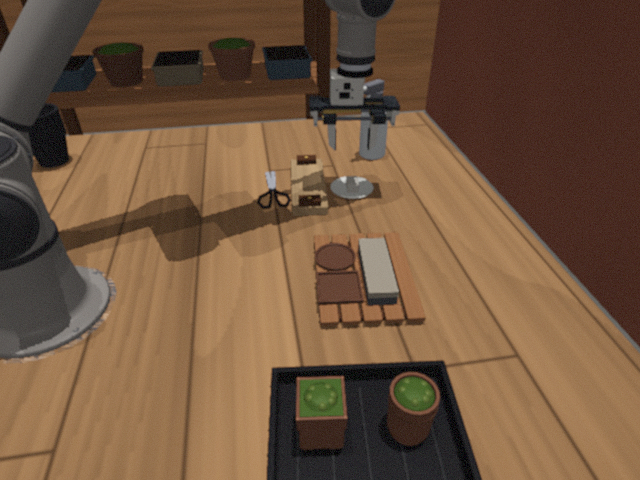

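The dressing stone lies flat in the middle of the dish, px (350,186). Now the bench stone.

send_rows:
  motion:
    - {"hand":0.6,"slide":[0,2,30],"spin":-0.015}
    - {"hand":0.6,"slide":[0,2,46],"spin":0}
    - {"hand":0.6,"slide":[0,2,46],"spin":0}
    - {"hand":0.6,"slide":[0,2,46],"spin":0}
    - {"hand":0.6,"slide":[0,2,46],"spin":0}
    - {"hand":0.6,"slide":[0,2,46],"spin":0}
    - {"hand":0.6,"slide":[0,2,40],"spin":0}
    - {"hand":0.6,"slide":[0,0,20],"spin":0}

```text
time: 24.75
tool_pos: [0.58, -0.0239, 0.114]
tool_rot: [-0.407, 1.524, -2.088]
contact_force: [-0.1, 0.8, 0.1]
opening: 0.0735
```

```bash
python3 settle.py; python3 plan.py 581.5 -34.3 70 -6.7
```

```text
t 24.9 pos [580.3 -21.8 114. ] xaxis [-0.023 -0.04  -0.999] jaw -6.36 q6 -0.01 open 0.0735 F [ 0.1  1.7 -0.1]
slide [44.4  3.4 10.4]
spin 0.006 rows 0.039921093863186825 slide after spin [44.4  3.5 10.4]
```

send_rows:
  motion:
    - {"hand":0.6,"slide":[40,3,10],"spin":0}
    - {"hand":0.6,"slide":[0,0,0],"spin":0}

```text
time: 25.1
tool_pos: [0.5816, -0.0318, 0.0736]
tool_rot: [-0.414, 1.525, -2.094]
contact_force: [-0.2, 1.4, -0.4]
opening: 0.0734
```

```bash
python3 settle.py; python3 plan.py 581.5 -34.3 31 -6.7
```

```text
t 25.25 pos [585.7 -31.2  79.4] xaxis [-0.012 -0.041 -0.999] jaw -6.2 q6 -0.03 open 0.0733 F [0.2 0.1 0.2]
slide [48.5 -3.4  1.5]
spin 0.009 rows 0.057633377092233984 slide after spin [48.5 -3.4  1.5]
```

send_rows:
  motion:
    - {"hand":0.6,"slide":[35,-3,1],"spin":0.009}

```text
time: 25.35
tool_pos: [0.587, -0.0326, 0.0498]
tool_rot: [0.132, 1.528, -1.555]
contact_force: [0.5, -0.6, 0.4]
opening: 0.0734
```

```bash
python3 settle.py; python3 plan.py 581.5 -34.3 31 -6.7
```

```text
t 25.5 pos [581.4 -32.2  44.4] xaxis [-0.014 -0.04  -0.999] jaw -6.65 q6 -0.02 open 0.0734 F [0.3 0.3 0.9]
slide [13.5  0.4  1.5]
spin 0.001 rows 0.00567451114442099 slide after spin [13.5  0.5  1.5]
```

send_rows:
  motion:
    - {"hand":0.6,"slide":[10,0,0],"spin":0}

```text
time: 25.6
tool_pos: [0.5832, -0.0324, 0.037]
tool_rot: [-0.109, 1.529, -1.795]
contact_force: [0.9, -1.1, 0.2]
opening: 0.0737
```

```bash
python3 settle.py; python3 plan.py 581.5 -34.3 31 -6.7
```

```text
t 25.75 pos [581.5 -32.4  35. ] xaxis [-0.014 -0.04  -0.999] jaw -6.63 q6 -0.02 open 0.0733 F [ 0.  -0.6 -0.3]
slide [4.1 0.2 1.7]
spin 0.001 rows 0.008140897302181949 slide after spin [4.1 0.2 1.7]
```

send_rows:
  motion:
    - {"hand":0.6,"slide":[4,0,2],"spin":0}

```text
time: 25.85
tool_pos: [0.5821, -0.0345, 0.0321]
tool_rot: [-0.162, 1.529, -1.848]
contact_force: [0.3, -0.4, 0.5]
opening: 0.0734
```

```bash
python3 settle.py; python3 plan.py 581.5 -34.3 31 -6.7
```

```text
t 26.0 pos [581.3 -34.8  31.2] xaxis [-0.014 -0.04  -0.999] jaw -6.65 q6 -0.02 open 0.0738 F [-0.1  0.2 -0.5]
slide [ 0.2  0.1 -0.5]
spin 0.001 rows 0.0061323234591239215 slide after spin [ 0.2  0.1 -0.5]
```

send_rows:
  motion:
    - {"hand":-0.3,"slide":[0,0,0],"spin":0}
  grip_force: 40

```text
time: 26.1
tool_pos: [0.5814, -0.0349, 0.0314]
tool_rot: [-0.202, 1.528, -1.888]
contact_force: [-0.3, 0.4, -0.1]
opening: 0.0686
```

```bash
python3 settle.py;python3 settle.py; python3 plan.py 581.5 -34.3 31 -6.7;python3 -c "
from h import *
shot('side','s9.png')"
```

```text
t 26.4 pos [581.3 -34.8  31.3] xaxis [-0.013 -0.04  -0.999] jaw -6.65 q6 -0.02 open 0.0497 F [ 0.3 -1.1  0.7]
slide [ 0.3  0.1 -0.5]
spin 0.001 rows 0.006281299971412605 slide after spin [ 0.3  0.1 -0.5]
```

View pics/s9.png

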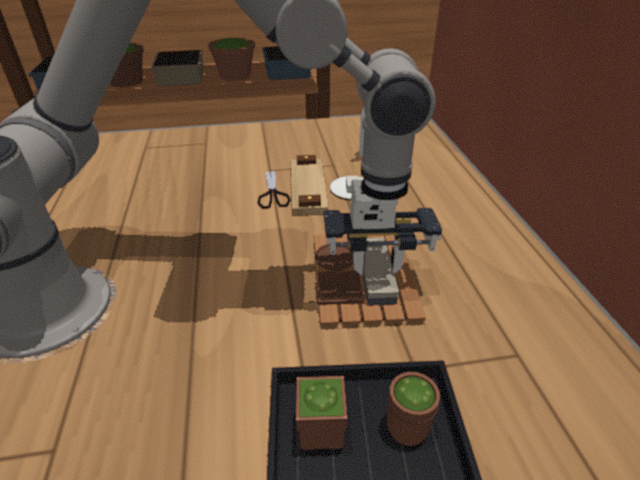

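The bench stone is gripped at its middle (50 mm opening), px (378,270). Lifting.

send_rows:
  motion:
    - {"hand":-0.3,"slide":[-25,0,0],"spin":0}

```text
time: 26.55
tool_pos: [0.5787, -0.0334, 0.053]
tool_rot: [-0.393, 1.526, -2.079]
contact_force: [0.5, 0.1, -4.9]
opening: 0.0497
```

```bash
python3 settle.py; python3 plan.py 508 320 110 -6.1
```

```text
t 26.7 pos [582.4 -33.8  56.8] xaxis [-0.011 -0.041 -0.999] jaw -6.64 q6 -0.02 open 0.0495 F [ 0.2 -0.3 -5.1]
slide [ -66.8 -115.1 -340.4]
spin -0.009 rows 0.06303712909503816 slide after spin [ -66.8 -111.9 -341.4]
```

send_rows:
  motion:
    - {"hand":-0.3,"slide":[-45,0,0],"spin":0}

```text
time: 26.8
tool_pos: [0.5781, -0.0314, 0.0952]
tool_rot: [-0.477, 1.525, -2.164]
contact_force: [0.3, -0.0, -5.7]
opening: 0.0496
```

```bash
python3 settle.py; python3 plan.py 508 320 110 -6.1
```

```text
t 26.95 pos [584.2 -32.1 103. ] xaxis [-0.007 -0.041 -0.999] jaw -6.63 q6 -0.02 open 0.05 F [-0.1  0.1 -5.6]
slide [ -21.  -116.4 -340.4]
spin -0.009 rows 0.06216279105197397 slide after spin [ -21.  -113.2 -341.5]
```

send_rows:
  motion:
    - {"hand":-0.3,"slide":[0,-8,-25],"spin":-0.009}
    - {"hand":-0.3,"slide":[0,-15,-43],"spin":0}
    - {"hand":-0.3,"slide":[0,-15,-43],"spin":0}
    - {"hand":-0.3,"slide":[0,-15,-43],"spin":0}
    - {"hand":-0.3,"slide":[0,-15,-43],"spin":0}
    - {"hand":-0.3,"slide":[0,-15,-43],"spin":0}
    - {"hand":-0.3,"slide":[0,-15,-43],"spin":0}
    - {"hand":-0.3,"slide":[0,-8,-25],"spin":0}

```text
time: 27.75
tool_pos: [0.5016, 0.2894, 0.0719]
tool_rot: [-0.473, 1.514, -2.16]
contact_force: [0.8, -0.4, -4.3]
opening: 0.0496
```

```bash
python3 settle.py; python3 plan.py 508 320 70 -6.1
```

```text
t 27.9 pos [502.3 287.9  71.9] xaxis [-0.032 -0.048 -0.998] jaw -6.6 q6 0.54 open 0.0499 F [ 1.  -0.  -4.4]
slide [  0.2   2.  -32.6]
spin -0.009 rows 0.058354245383250694 slide after spin [  0.2   2.3 -32.6]
```

send_rows:
  motion:
    - {"hand":-0.3,"slide":[0,3,-32],"spin":-0.009}

```text
time: 28.0
tool_pos: [0.5082, 0.3158, 0.0688]
tool_rot: [-0.486, 1.508, -2.164]
contact_force: [0.5, -0.5, -4.7]
opening: 0.0495
```

```bash
python3 settle.py; python3 plan.py 508 320 50 -6.1; python3 - <<'E'
from geo import *
for n in ['top','side']:
    p=shot(n,n+'10.png')
    for t,a,b in [('bench_stone',.07,.11),('stone_holder',.031,.042)]:
        P=layer(p,t,a,b); 
        if P is not None and len(P)>20: print(n,t,len(P),rect(P[:,:2]),np.median(P[:,2]))
E
```

```text
t 28.15 pos [508.7 319.   68.6] xaxis [-0.033 -0.049 -0.998] jaw -6.06 q6 0.57 open 0.0496 F [ 0.2 -1.1 -4.7]
slide [18.5 -0.3 -1.9]
spin 0.001 rows 0.004672218604459386 slide after spin [18.5 -0.3 -1.9]
top bench_stone 729 (array([506.2, 277.4]), array([50.7, 68. ], dtype=float32), 84.2) 0.08489189633585026
top stone_holder 294 (array([499.1, 225.1]), array([30.3, 50.1], dtype=float32), -5.4) 0.035840175173928235
side bench_stone 794 (array([508.3, 315.4]), array([ 50.9, 157.3], dtype=float32), 82.8) 0.08655423785419217
side stone_holder 203 (array([496.4, 222.3]), array([34.4, 48.8], dtype=float32), -8.0) 0.03655630896095441
```

View pics/side10.png

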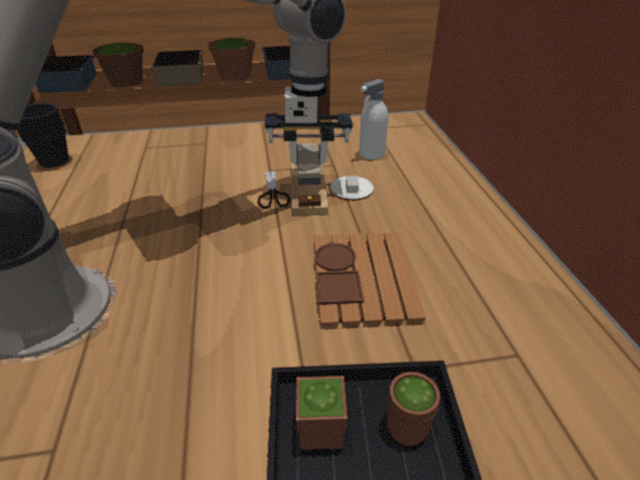

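The stone hangs over the holder at px (308,180), the dish holds the dressing stone at (352,186), and the shears are untouched. Lowering in steps.

send_rows:
  motion:
    - {"hand":-0.3,"slide":[15,-1,-3],"spin":0}

```text
time: 28.55
tool_pos: [0.5096, 0.3205, 0.057]
tool_rot: [-0.426, 1.516, -2.105]
contact_force: [-0.3, -0.2, -4.8]
opening: 0.0495
```

```bash
python3 settle.py; python3 plan.py 507 321 40 -6.1
```

```text
t 28.7 pos [507.2 319.8  54.4] xaxis [-0.034 -0.05  -0.998] jaw -6.19 q6 0.58 open 0.0498 F [ 0.9  0.4 -4.4]
slide [14.3  0.1 -1.9]
spin -0.002 rows 0.010017529890683588 slide after spin [14.3  0.1 -1.9]
```

send_rows:
  motion:
    - {"hand":-0.3,"slide":[10,0,-1],"spin":0}

```text
time: 28.8
tool_pos: [0.5083, 0.3206, 0.0459]
tool_rot: [-0.46, 1.514, -2.138]
contact_force: [-0.2, 0.0, -4.4]
opening: 0.0499
```

```bash
python3 settle.py; python3 plan.py 507 321 36 -6.1
```

```text
t 28.95 pos [506.5 320.   43.8] xaxis [-0.035 -0.05  -0.998] jaw -6.19 q6 0.58 open 0.0498 F [-0.2 -0.5 -4.5]
slide [ 7.7  0.6 -1.5]
spin -0.002 rows 0.010813344466667166 slide after spin [ 7.7  0.6 -1.5]
```

send_rows:
  motion:
    - {"hand":-0.3,"slide":[6,1,-1],"spin":0}

```text
time: 29.05
tool_pos: [0.5081, 0.3209, 0.0385]
tool_rot: [-0.487, 1.511, -2.165]
contact_force: [0.2, 0.9, -4.7]
opening: 0.0495
```

```bash
python3 settle.py; python3 plan.py 507 321 36 -6.1
```

```text
t 29.2 pos [507.1 320.4  37.3] xaxis [-0.036 -0.051 -0.998] jaw -6.19 q6 0.58 open 0.0494 F [ 0.   0.2 -4.4]
slide [ 1.2 -0.2 -0.6]
spin -0.002 rows 0.010837270492141251 slide after spin [ 1.2 -0.2 -0.6]
```

send_rows:
  motion:
    - {"hand":-0.3,"slide":[3,0,0],"spin":0}

```text
time: 29.3
tool_pos: [0.5075, 0.3205, 0.0355]
tool_rot: [-0.5, 1.509, -2.178]
contact_force: [-8.7, -2.7, 31.9]
opening: 0.0497
```

```bash
python3 settle.py; python3 plan.py 507 321 36 -6.1
```

```text
t 29.45 pos [507.5 320.5  35.6] xaxis [-0.035 -0.05  -0.998] jaw -6.18 q6 0.58 open 0.0496 F [-2.8 -1.6  3.9]
slide [-0.4 -0.6 -0.4]
spin -0.001 rows 0.008975246205802421 slide after spin [-0.4 -0.6 -0.4]
```

Contact. Opening, then looking before lifting away.

send_rows:
  motion:
    - {"hand":0.6,"slide":[0,0,0],"spin":0}

```text
time: 29.55
tool_pos: [0.5079, 0.3208, 0.0363]
tool_rot: [-0.485, 1.511, -2.163]
contact_force: [-0.5, -0.8, -0.4]
opening: 0.0541
```

```bash
python3 settle.py;python3 settle.py; python3 plan.py 507 321 36 -6.1
```

```text
t 29.85 pos [507.6 320.6  35.6] xaxis [-0.035 -0.05  -0.998] jaw -6.18 q6 0.58 open 0.0725 F [ 0.2  0.2 -0.3]
slide [-0.4 -0.6 -0.4]
spin -0.001 rows 0.009434687853731137 slide after spin [-0.4 -0.6 -0.4]
```

send_rows:
  motion:
    - {"hand":0.6,"slide":[-25,0,0],"spin":0}
    - {"hand":0.6,"slide":[-45,0,0],"spin":0}
    - {"hand":0.6,"slide":[-45,0,0],"spin":0}
    - {"hand":0.6,"slide":[-20,0,30],"spin":0}
    - {"hand":0.6,"slide":[0,0,45],"spin":0}
    - {"hand":0.6,"slide":[0,0,45],"spin":0}
    - {"hand":0.6,"slide":[0,0,45],"spin":0}
    - {"hand":0.6,"slide":[0,0,45],"spin":0}

```text
time: 30.65
tool_pos: [0.4904, 0.1176, 0.1859]
tool_rot: [-0.469, 1.511, -2.138]
contact_force: [0.6, -0.5, -0.4]
opening: 0.0732
```

```bash
python3 settle.py; python3 plan.py 548 -323.5 170 -6.1; python3 - <<'E'
from geo import *
for n in ['top','side']:
    p=shot(n,n+'11.png')
    for t,a,b in [('bench_stone',.045,.06),('stone_holder',.031,.042),('stone_holder',.018,.028),('dressing_stone',.016,.036),('dish',-.01,.02),('pot_square',.075,.1),('pot_round',.075,.1),('saucer_round',.018,.032),('saucer_square',.018,.032)]:
        P=layer(p,t,a,b); 
        if P is not None and len(P)>20: print(n,t,len(P),rect(P[:,:2]),np.median(P[:,2]))
E
```

```text
t 30.8 pos [490.8 116.8 186. ] xaxis [-0.033 -0.051 -0.998] jaw -5.95 q6 0.23 open 0.0736 F [0.1 0.9 0.4]
slide [ 36.4 102.9 430.7]
spin 0.003 rows 0.017442282782816818 slide after spin [ 36.4 104.1 430.4]
top bench_stone 1115 (array([509.7, 321.4]), array([ 51.7, 152.1], dtype=float32), 83.8) 0.05139520128465058
top stone_holder 514 (array([509.1, 321.6]), array([ 51.4, 225.7], dtype=float32), 83.8) 0.035457170585588504
top stone_holder 863 (array([509.5, 321.3]), array([ 81.6, 228.8], dtype=float32), 84.1) 0.02181040067948592
top dressing_stone 58 (array([ 541. , -305.8]), array([19.9, 55. ], dtype=float32), 30.9) 0.027029262955870492
top dish 157 (array([605.5, 341.9]), array([18.6, 74.1], dtype=float32), 12.0) 0.0060428176195233
top pot_square 783 (array([ 434.6, -308.8]), array([60.8, 62.1], dtype=float32), 82.1) 0.0839694638369961
top pot_round 580 (array([ 550.8, -322.1]), array([56.9, 60. ], dtype=float32), -50.3) 0.08503295933813426
top saucer_round 851 (array([519.3,  28.8]), array([75.6, 77.8], dtype=float32), 30.2) 0.02168244149538734
top saucer_square 1056 (array([510.1,
[... 349 characters left out ...]
 236.7], dtype=float32), 83.7) 0.022730655729521876
side dressing_stone 150 (array([610. , 300.9]), array([28. , 51.2], dtype=float32), 85.9) 0.02589061208930632
side dish 550 (array([610., 300.]), array([101.7, 102.1], dtype=float32), -1.5) 0.005726789230674267
side pot_square 2274 (array([ 432.9, -310.7]), array([59.8, 61.7], dtype=float32), 82.7) 0.08447604857344693
side pot_round 1792 (array([ 547. , -324.1]), array([58.1, 60.8], dtype=float32), 68.8) 0.08498859246895468
side saucer_round 906 (array([516.3,  27.4]), array([78. , 82.2], dtype=float32), -75.7) 0.022329675212720113
side saucer_square 1506 (array([508.4, -51.6]), array([79.4, 92. ], dtype=float32), 82.4) 0.022240616476367492
```

View pics/top11.png

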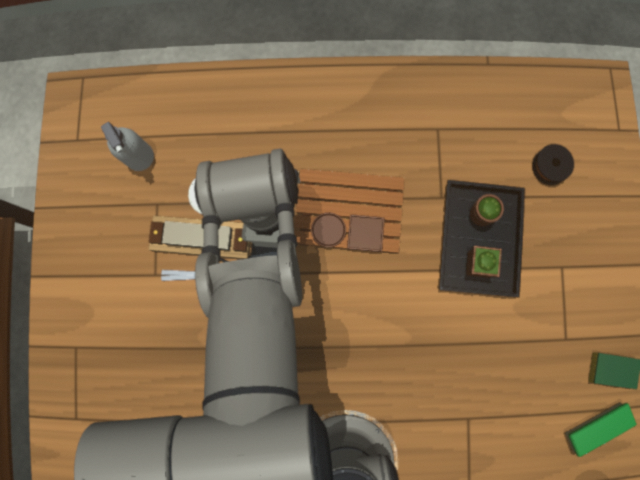

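The bench stone is seated centrally in the holder, within about 1 mm in both views, with its top at z≈52 mm. The pots stand in the tray at px (489,208) and (487,262), and the saucers are empty at (328,229) and (366,232). Next, the round pot goes back.

send_rows:
  motion:
    - {"hand":0.8,"slide":[0,9,35],"spin":0}
    - {"hand":0.8,"slide":[0,11,47],"spin":0}
    - {"hand":0.8,"slide":[0,11,47],"spin":0}
    - {"hand":0.8,"slide":[0,11,47],"spin":0}
    - {"hand":0.8,"slide":[0,11,47],"spin":0}
    - {"hand":0.8,"slide":[0,11,47],"spin":0}
    - {"hand":0.8,"slide":[0,11,47],"spin":0}
    - {"hand":0.8,"slide":[0,11,47],"spin":0}

```text
time: 32.6
tool_pos: [0.5432, -0.2581, 0.2034]
tool_rot: [-0.468, 1.513, -2.128]
contact_force: [1.4, 0.3, 0.2]
opening: 0.0829
```

```bash
python3 settle.py; python3 plan.py 549 -323 160 -6.1
```

```text
t 32.75 pos [ 542.9 -258.9  202.6] xaxis [-0.031 -0.049 -0.998] jaw -5.35 q6 -0.43 open 0.0829 F [ 0.7  0.2 -1.1]
slide [45.5 13.2 60.9]
spin 0.013 rows 0.0869537088892494 slide after spin [45.5 14.  60.8]
```

send_rows:
  motion:
    - {"hand":0.8,"slide":[0,10,40],"spin":0.013}
    - {"hand":0.8,"slide":[0,4,18],"spin":0}

```text
time: 32.95
tool_pos: [0.5513, -0.3153, 0.205]
tool_rot: [-0.51, 1.514, -2.184]
contact_force: [0.1, 0.2, -0.4]
opening: 0.0828
```

```bash
python3 settle.py; python3 plan.py 549 -323 120 -6.1
```

```text
t 33.1 pos [ 551.1 -313.2  204.6] xaxis [-0.033 -0.045 -0.998] jaw -5.91 q6 -0.49 open 0.0826 F [ 0.1  0.4 -1.3]
slide [85.   1.3  5.9]
spin 0.003 rows 0.02179751566893225 slide after spin [85.   1.3  5.9]
```

send_rows:
  motion:
    - {"hand":0.8,"slide":[48,2,2],"spin":0}
    - {"hand":0.8,"slide":[0,0,0],"spin":0}

```text
time: 33.3
tool_pos: [0.5518, -0.3139, 0.1567]
tool_rot: [-0.531, 1.516, -2.201]
contact_force: [-0.6, 1.1, -0.8]
opening: 0.0824
```

```bash
python3 settle.py; python3 plan.py 549 -323 110 -6.1
```

```text
t 33.45 pos [ 555.9 -316.8  165.2] xaxis [-0.02  -0.054 -0.998] jaw -5.75 q6 -0.49 open 0.0826 F [-0.2 -0.4  0.6]
slide [55.6 -5.4  3.8]
spin 0.006 rows 0.04099081885172512 slide after spin [55.6 -5.4  3.8]
```

send_rows:
  motion:
    - {"hand":0.8,"slide":[45,-4,3],"spin":0}

```text
time: 33.55
tool_pos: [0.5557, -0.3235, 0.1288]
tool_rot: [0.009, 1.507, -1.661]
contact_force: [0.4, -0.9, -0.9]
opening: 0.0824
```

```bash
python3 settle.py; python3 plan.py 549 -323 62 -6.1
```

```text
t 33.7 pos [ 550.  -320.8  120.4] xaxis [-0.022 -0.052 -0.998] jaw -5.74 q6 -0.5 open 0.0827 F [-0.9  0.1 -0.2]
slide [58.4  0.3 -0.8]
spin 0.006 rows 0.04159680045924353 slide after spin [58.4  0.3 -0.8]
```

send_rows:
  motion:
    - {"hand":0.8,"slide":[35,-4,2],"spin":0}

```text
time: 33.8
tool_pos: [0.5493, -0.3261, 0.0925]
tool_rot: [-0.095, 1.511, -1.764]
contact_force: [0.1, -0.7, -0.5]
opening: 0.0824
```

```bash
python3 settle.py; python3 plan.py 549 -323 62 -6.1
```

```text
t 33.95 pos [ 544.8 -323.7   86.4] xaxis [-0.024 -0.051 -0.998] jaw -5.75 q6 -0.5 open 0.0825 F [-0.1 -0.2  0.3]
slide [24.2  4.5 -2.4]
spin 0.006 rows 0.04086638797706215 slide after spin [24.2  4.5 -2.5]
```

send_rows:
  motion:
    - {"hand":0.8,"slide":[23,5,-2],"spin":0}

```text
time: 34.05
tool_pos: [0.5523, -0.3253, 0.0688]
tool_rot: [-0.184, 1.513, -1.855]
contact_force: [0.3, -0.5, 0.1]
opening: 0.0826
```

```bash
python3 settle.py; python3 plan.py 549 -323 62 -6.1
```

```text
t 34.2 pos [ 550.  -323.3   64.5] xaxis [-0.023 -0.051 -0.998] jaw -5.73 q6 -0.49 open 0.0828 F [-0.2  0.3  0.4]
slide [ 2.5 -1.  -0.4]
spin 0.006 rows 0.04269828473306258 slide after spin [ 2.5 -1.  -0.4]
```

send_rows:
  motion:
    - {"hand":-0.2,"slide":[0,0,0],"spin":0}
  grip_force: 25

```text
time: 34.3
tool_pos: [0.5508, -0.3236, 0.0666]
tool_rot: [-0.298, 1.515, -1.968]
contact_force: [0.5, -0.2, 0.6]
opening: 0.0781
```

```bash
python3 settle.py;python3 settle.py; python3 plan.py 549 -323 130 -6.1
```

```text
t 34.6 pos [ 550.2 -323.6   65.6] xaxis [-0.023 -0.052 -0.998] jaw -5.73 q6 -0.49 open 0.0601 F [-1.7  0.6  4.2]
slide [-64.3  -2.3   2.9]
spin 0.006 rows 0.04293158756387309 slide after spin [-64.3  -2.3   3. ]
```

send_rows:
  motion:
    - {"hand":-0.2,"slide":[-30,0,0],"spin":0}

```text
time: 34.7
tool_pos: [0.5481, -0.3205, 0.0916]
tool_rot: [-0.484, 1.516, -2.154]
contact_force: [-0.7, -0.2, -4.2]
opening: 0.0602
```

```bash
python3 settle.py
```

send_rows:
  motion:
    - {"hand":-0.2,"slide":[-45,0,0],"spin":0}

```text
time: 34.95
tool_pos: [0.5488, -0.3179, 0.1345]
tool_rot: [-0.523, 1.516, -2.194]
contact_force: [0.5, -0.6, -3.7]
opening: 0.0603
```

```bash
python3 settle.py; python3 plan.py 517.5 27.8 150 -6.1
```

```text
t 35.1 pos [ 553.9 -321.   143.5] xaxis [-0.016 -0.056 -0.998] jaw -5.72 q6 -0.5 open 0.0604 F [-0.5  0.9 -3.9]
slide [ -25.6  -71.  -342.5]
spin 0.007 rows 0.04391392635886601 slide after spin [ -25.6  -73.3 -342.1]
```

send_rows:
  motion:
    - {"hand":-0.2,"slide":[-2,-6,-25],"spin":0.007}
    - {"hand":-0.2,"slide":[-3,-9,-40],"spin":0}
    - {"hand":-0.2,"slide":[-3,-9,-45],"spin":0}
    - {"hand":-0.2,"slide":[-3,-9,-45],"spin":0}
    - {"hand":-0.2,"slide":[-3,-9,-45],"spin":0}
    - {"hand":-0.2,"slide":[-3,-9,-45],"spin":0}
    - {"hand":-0.2,"slide":[-3,-9,-40],"spin":0}
    - {"hand":-0.2,"slide":[-2,-6,-25],"spin":0}

```text
time: 35.9
tool_pos: [0.5123, 0.0034, 0.1312]
tool_rot: [-0.532, 1.509, -2.218]
contact_force: [-0.1, -0.0, -2.7]
opening: 0.0603
```

```bash
python3 settle.py; python3 plan.py 517.5 27.8 130 -6.1
```

```text
t 36.05 pos [512.9   2.1 131.4] xaxis [-0.037 -0.05  -0.998] jaw -6.58 q6 0.03 open 0.0606 F [ 1.1 -0.  -3.4]
slide [ -0.    1.7 -26.1]
spin -0.008 rows 0.05553313238643415 slide after spin [ -0.    1.9 -26.1]
```

send_rows:
  motion:
    - {"hand":-0.2,"slide":[0,2,-26],"spin":0}

```text
time: 36.15
tool_pos: [0.5176, 0.0255, 0.129]
tool_rot: [-0.52, 1.507, -2.207]
contact_force: [0.5, 0.0, -3.9]
opening: 0.06
```

```bash
python3 settle.py; python3 plan.py 517.5 27.8 100 -6.1; python3 - <<'E'
from geo import *
for n in ['side']:
    p=shot(n,n+'12.png')
    for t,a,b in [('pot_round',.05,.17)]:
        P=layer(p,t,a,b); print(rect(P[P[:,2]>.13][:,:2]),np.percentile(P[:,2],[1,99]))
E
```

```text
t 36.3 pos [517.5  27.6 128.7] xaxis [-0.039 -0.05  -0.998] jaw -6.54 q6 0.08 open 0.0604 F [ 0.3 -0.  -3.8]
slide [28.6  1.  -1.7]
spin -0.008 rows 0.05083516530700381 slide after spin [28.6  1.  -1.7]
(array([516.9,  26.3]), array([59. , 62.4], dtype=float32), 68.8) [0.06930557 0.15511653]
```

View pics/side12.png

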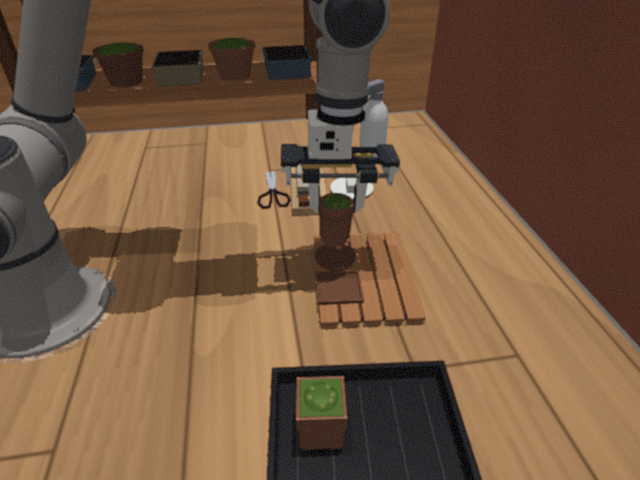

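The round pot hangs over the round saucer at px (336,220), centred. Lowering.

send_rows:
  motion:
    - {"hand":-0.2,"slide":[30,1,-2],"spin":0}

```text
time: 36.5
tool_pos: [0.5206, 0.0257, 0.1017]
tool_rot: [-0.413, 1.511, -2.099]
contact_force: [2.1, 0.6, -4.5]
opening: 0.0607
```

```bash
python3 settle.py; python3 plan.py 517.5 27.8 86 -6.1
```

```text
t 36.65 pos [516.1  26.1  97.7] xaxis [-0.043 -0.05  -0.998] jaw -6.69 q6 0.09 open 0.0601 F [-0.6  0.6 -3. ]
slide [11.5  1.6 -2.5]
spin -0.01 rows 0.06848166741677053 slide after spin [11.5  1.6 -2.5]
```

send_rows:
  motion:
    - {"hand":-0.2,"slide":[9,0,-1],"spin":0}

```text
time: 36.75
tool_pos: [0.5172, 0.0259, 0.09]
tool_rot: [-0.547, 1.506, -2.235]
contact_force: [1.2, 0.1, -2.6]
opening: 0.06
```

```bash
python3 settle.py; python3 plan.py 517.5 27.8 84 -6.1
```

```text
t 36.9 pos [515.7  26.3  88.7] xaxis [-0.043 -0.05  -0.998] jaw -6.71 q6 0.09 open 0.0602 F [-1.  -0.6 -4. ]
slide [ 4.5  1.8 -1.9]
spin -0.011 rows 0.07109901721305473 slide after spin [ 4.5  1.8 -1.9]
```

send_rows:
  motion:
    - {"hand":-0.2,"slide":[5,2,-2],"spin":0}

```text
time: 37.0
tool_pos: [0.5184, 0.0277, 0.0844]
tool_rot: [-0.568, 1.505, -2.255]
contact_force: [-0.2, 0.7, -3.6]
opening: 0.0606
```

```bash
python3 settle.py; python3 plan.py 517.5 27.8 84 -6.1
```

```text
t 37.15 pos [518.4  27.9  84. ] xaxis [-0.042 -0.051 -0.998] jaw -6.7 q6 0.09 open 0.0603 F [ 0.4 -0.6 -0.8]
slide [ 0.  -0.9  0.2]
spin -0.01 rows 0.06932523590870118 slide after spin [ 0.  -0.9  0.2]
```

send_rows:
  motion:
    - {"hand":-0.2,"slide":[1.5,0,0],"spin":0}

```text
time: 37.25
tool_pos: [0.5185, 0.0279, 0.0838]
tool_rot: [-0.565, 1.505, -2.252]
contact_force: [-8.2, 0.2, 17.4]
opening: 0.0606
```

```bash
python3 settle.py; python3 plan.py 517.5 27.8 84 -6.1
```

```text
t 37.4 pos [518.4  27.9  83.8] xaxis [-0.041 -0.051 -0.998] jaw -6.68 q6 0.09 open 0.0606 F [-4.  -0.2  8.4]
slide [-0.1 -0.9  0.2]
spin -0.01 rows 0.06792012515474899 slide after spin [-0.1 -0.9  0.2]
```

send_rows:
  motion:
    - {"hand":0.7,"slide":[0,0,0],"spin":0}

```text
time: 37.5
tool_pos: [0.5186, 0.028, 0.0845]
tool_rot: [-0.55, 1.506, -2.236]
contact_force: [-0.9, 0.3, -0.3]
opening: 0.0648
```

```bash
python3 settle.py;python3 settle.py; python3 plan.py 517.5 27.8 84 -6.1
```

```text
t 37.8 pos [518.6  27.9  83.8] xaxis [-0.041 -0.051 -0.998] jaw -6.68 q6 0.09 open 0.0777 F [0.6 1.2 0.9]
slide [-0.1 -1.   0.2]
spin -0.01 rows 0.06756024059602178 slide after spin [-0.1 -1.   0.2]
```

send_rows:
  motion:
    - {"hand":0.7,"slide":[-25,0,0],"spin":0}
    - {"hand":0.8,"slide":[-45,0,0],"spin":0}
    - {"hand":0.8,"slide":[-30,0,0],"spin":0}

```text
time: 38.1
tool_pos: [0.52, 0.033, 0.1815]
tool_rot: [-0.692, 1.498, -2.378]
contact_force: [2.1, 0.4, -0.5]
opening: 0.0824
```

```bash
python3 settle.py; python3 plan.py 433.7 -310 180 -7; python3 - <<'E'
from geo import *
for n in ['side']:
    p=shot(n,n+'13.png')
    for t,a,b in [('pot_round',.09,.17),('saucer_round',.018,.032)]:
        P=layer(p,t,a,b); print(t,rect(P[:,:2]),np.percentile(P[:,2],[1,50,99]))
E
```

```text
t 38.25 pos [520.6  33.  181.1] xaxis [-0.05  -0.05  -0.997] jaw -6.7 q6 0.08 open 0.0828 F [-0.1  0.1 -1.1]
slide [ 22.7 -46.2 350. ]
spin 0.005 rows 0.03482215057205883 slide after spin [ 22.7 -44.4 350.3]
pot_round (array([514.6,  26.2]), array([60.1, 60.8], dtype=float32), 56.5) [0.09053366 0.10223456 0.11021651]
saucer_round (array([541.7,  45.8]), array([ 35.3, 113.5], dtype=float32), 49.6) [0.02067839 0.02588437 0.03044724]
```

View pics/side13.png

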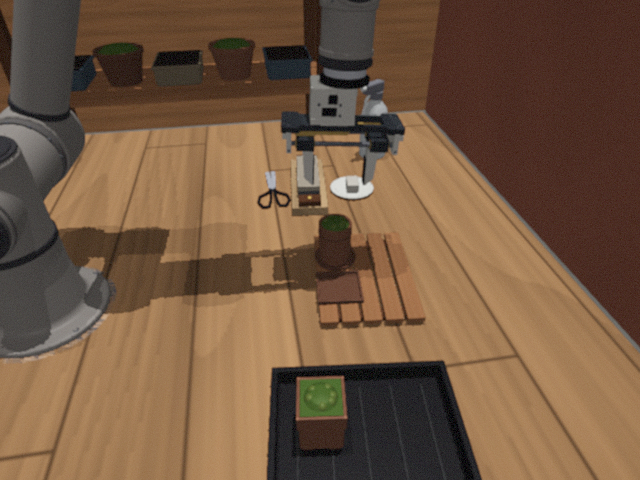

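The round pot stands upright in its saucer at px (335,238), within 1 mm of its starting reading. Now the square pot.

send_rows:
  motion:
    - {"hand":0.8,"slide":[0,-4,35],"spin":0}
    - {"hand":0.8,"slide":[0,-6,47],"spin":0}
    - {"hand":0.8,"slide":[0,-6,47],"spin":0}
    - {"hand":0.8,"slide":[0,-6,47],"spin":0}
    - {"hand":0.8,"slide":[0,-6,47],"spin":0}
    - {"hand":0.8,"slide":[0,-6,47],"spin":0}
    - {"hand":0.8,"slide":[0,-5,40],"spin":0}
    - {"hand":0.8,"slide":[0,-4,25],"spin":0}

```text
time: 39.2
tool_pos: [0.4314, -0.3013, 0.1872]
tool_rot: [-0.964, 1.486, -2.642]
contact_force: [1.1, 0.8, -1.5]
opening: 0.0829
```

```bash
python3 settle.py; python3 plan.py 433.7 -310 120 -7.2
```

```text
t 39.35 pos [ 431.8 -299.8  187. ] xaxis [-0.075 -0.04  -0.996] jaw -6.3 q6 -0.57 open 0.0826 F [ 0.5  0.6 -0.4]
slide [67.1  7.7  6.7]
spin 0.016 rows 0.10421450440816547 slide after spin [67.1  7.8  6.6]
```

send_rows:
  motion:
    - {"hand":0.8,"slide":[48,6,5],"spin":0.016}
    - {"hand":0.8,"slide":[0,0,0],"spin":0}

```text
time: 39.55
tool_pos: [0.4336, -0.3056, 0.1372]
tool_rot: [-0.984, 1.486, -2.679]
contact_force: [-0.6, 0.7, -0.2]
opening: 0.0827
```

```bash
python3 settle.py; python3 plan.py 433.7 -310 120 -7.2|head -1
```

```text
t 39.7 pos [ 437.2 -308.   144.3] xaxis [-0.066 -0.047 -0.997] jaw -7.15 q6 -0.55 open 0.0828 F [0.4 0.2 1. ]
```

send_rows:
  motion:
    - {"hand":0.8,"slide":[-50,0,0],"spin":0}

```text
time: 39.8
tool_pos: [0.4383, -0.3032, 0.1898]
tool_rot: [-0.952, 1.487, -2.644]
contact_force: [1.1, -0.6, -0.5]
opening: 0.0826
```

```bash
python3 settle.py; python3 plan.py 433.7 -310 120 -7.2|head -1
```

```text
t 39.95 pos [ 442.8 -306.4  198.1] xaxis [-0.058 -0.053 -0.997] jaw -7.07 q6 -0.55 open 0.0827 F [ 1.   0.5 -0.1]
```

send_rows:
  motion:
    - {"hand":0.8,"slide":[50,0,0],"spin":0}
    - {"hand":0.8,"slide":[0,0,0],"spin":0}

```text
time: 40.15
tool_pos: [0.4414, -0.3087, 0.1513]
tool_rot: [-0.614, 1.493, -2.305]
contact_force: [-1.0, 1.1, -0.5]
opening: 0.0827
```

```bash
python3 settle.py; python3 plan.py 433.7 -310 120 -7.2|head -1
```

```text
t 40.3 pos [ 444.9 -311.6  157.1] xaxis [-0.043 -0.066 -0.997] jaw -6.97 q6 -0.55 open 0.0825 F [-0.3  0.5  0.4]
```

send_rows:
  motion:
    - {"hand":0.8,"slide":[-50,0,0],"spin":0}

```text
time: 40.4
tool_pos: [0.4448, -0.3068, 0.2018]
tool_rot: [-0.597, 1.493, -2.288]
contact_force: [1.7, -0.9, -0.7]
opening: 0.083
```

```bash
python3 settle.py; python3 plan.py 433.7 -310 120 -7.2|head -1
```

```text
t 40.55 pos [ 449.1 -309.8  209.9] xaxis [-0.036 -0.072 -0.997] jaw -6.95 q6 -0.55 open 0.0826 F [-0.2 -1.  -0.6]
```

send_rows:
  motion:
    - {"hand":0.8,"slide":[50,0,0],"spin":0}
    - {"hand":0.8,"slide":[0,0,0],"spin":0}

```text
time: 40.75
tool_pos: [0.4485, -0.3141, 0.1627]
tool_rot: [-0.271, 1.489, -1.961]
contact_force: [-0.8, 1.8, -1.4]
opening: 0.0827
```

```bash
python3 settle.py; python3 plan.py 433.7 -310 120 -7.2
```

```text
t 40.9 pos [ 451.9 -316.6  168.8] xaxis [-0.022 -0.084 -0.996] jaw -6.91 q6 -0.55 open 0.0826 F [-0.1 -0.3  0. ]
slide [ 48.4 -18.3  -8.6]
spin 0.005 rows 0.0343383663120144 slide after spin [ 48.4 -18.3  -8.5]
```

send_rows:
  motion:
    - {"hand":0.8,"slide":[35,-18,-8],"spin":0.005}

```text
time: 41.0
tool_pos: [0.4386, -0.3128, 0.1388]
tool_rot: [0.001, 1.477, -1.695]
contact_force: [0.5, -0.2, -1.1]
opening: 0.0831
```

```bash
python3 settle.py; python3 plan.py 433.7 -310 100 -7.2
```

```text
t 41.15 pos [ 433.5 -308.9  133.8] xaxis [-0.024 -0.082 -0.996] jaw -7.2 q6 -0.54 open 0.0827 F [-0.4  0.1 -0. ]
slide [33.7  0.8 -1.7]
spin -0.0 rows 0.000206295510167489 slide after spin [33.7  0.8 -1.7]
```

send_rows:
  motion:
    - {"hand":0.8,"slide":[38,1,-2],"spin":0}

```text
time: 41.25
tool_pos: [0.4382, -0.3136, 0.1016]
tool_rot: [-0.026, 1.479, -1.722]
contact_force: [-0.4, -0.7, -0.8]
opening: 0.0828
```

```bash
python3 settle.py; python3 plan.py 433.7 -310 64 -7.2
```

```text
t 41.4 pos [ 434.2 -310.2   96.2] xaxis [-0.025 -0.081 -0.996] jaw -7.2 q6 -0.54 open 0.0823 F [-0.   0.7  0.2]
slide [32.1 -0.  -2.9]
spin 0.0 rows 0.0001616433787568383 slide after spin [32.1 -0.  -2.9]
```

send_rows:
  motion:
    - {"hand":0.8,"slide":[28,1,-2],"spin":0}

```text
time: 41.5
tool_pos: [0.4381, -0.3134, 0.0729]
tool_rot: [-0.076, 1.481, -1.772]
contact_force: [0.4, -1.0, 1.1]
opening: 0.0827
```

```bash
python3 settle.py; python3 plan.py 433.7 -310 63 -7.2
```

```text
t 41.65 pos [ 435.2 -310.9   69.2] xaxis [-0.025 -0.081 -0.996] jaw -7.19 q6 -0.53 open 0.0828 F [0.3 0.5 0.2]
slide [ 6.1 -1.5 -1.2]
spin 0.0 rows 0.001113278272830977 slide after spin [ 6.1 -1.5 -1.2]
```

send_rows:
  motion:
    - {"hand":0.8,"slide":[6,-1,-1],"spin":0}

```text
time: 41.75
tool_pos: [0.4356, -0.3114, 0.0654]
tool_rot: [-0.138, 1.484, -1.834]
contact_force: [-0.6, -0.4, 0.5]
opening: 0.0826
```

```bash
python3 settle.py; python3 plan.py 433.7 -310 63 -7.2
```

```text
t 41.9 pos [ 434.5 -310.6   64.1] xaxis [-0.024 -0.082 -0.996] jaw -7.19 q6 -0.53 open 0.0826 F [-0.4  0.4  0.1]
slide [ 1.1 -0.9 -0.6]
spin 0.0 rows 0.0014549261049677576 slide after spin [ 1.1 -0.9 -0.6]
```

send_rows:
  motion:
    - {"hand":-0.2,"slide":[0,0,0],"spin":0}
  grip_force: 25

```text
time: 42.0
tool_pos: [0.4348, -0.3108, 0.0649]
tool_rot: [-0.157, 1.485, -1.852]
contact_force: [0.1, 0.3, 0.3]
opening: 0.0783
```

```bash
python3 settle.py;python3 settle.py; python3 plan.py 433.7 -310 63 -7.2
```

```text
t 42.3 pos [ 434.5 -310.6   64.3] xaxis [-0.024 -0.082 -0.996] jaw -7.19 q6 -0.53 open 0.0598 F [-1.2  0.8  2.3]
slide [ 1.3 -0.9 -0.6]
spin 0.0 rows 0.0016374903479956765 slide after spin [ 1.3 -0.9 -0.6]
```

send_rows:
  motion:
    - {"hand":-0.2,"slide":[-30,0,0],"spin":0}

```text
time: 42.4
tool_pos: [0.433, -0.3066, 0.0911]
tool_rot: [-0.257, 1.488, -1.953]
contact_force: [1.1, -0.3, -2.3]
opening: 0.0594
```

```bash
python3 settle.py
```

send_rows:
  motion:
    - {"hand":-0.2,"slide":[-45,0,0],"spin":0}

```text
time: 42.65
tool_pos: [0.4337, -0.3026, 0.1344]
tool_rot: [-0.279, 1.489, -1.975]
contact_force: [-0.1, 0.9, -2.7]
opening: 0.0601
```

```bash
python3 settle.py; python3 plan.py 508.8 -56.8 140 -6.5; python3 -c "
from h import *
shot('side','s14.png')"
```

```text
t 42.8 pos [ 438.  -305.7  141.3] xaxis [-0.019 -0.086 -0.996] jaw -7.16 q6 -0.53 open 0.0602 F [-0.5  0.3 -3.4]
slide [ -21.6   39.2 -254.8]
spin -0.012 rows 0.07730034772313238 slide after spin [ -21.6   42.1 -254.4]
```

View pics/s14.png

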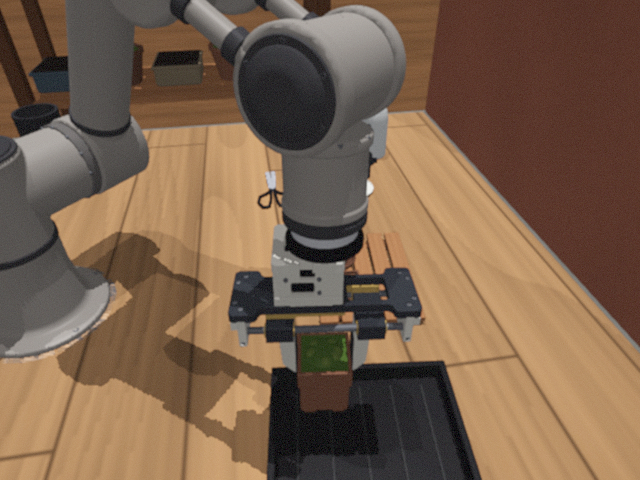

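The square pot is held upright at px (324,375). Carrying it to its saucer.

send_rows:
  motion:
    - {"hand":-0.2,"slide":[-2,4,-25],"spin":-0.012}
    - {"hand":-0.2,"slide":[-4,7,-40],"spin":0}
    - {"hand":-0.2,"slide":[-4,7,-45],"spin":0}
    - {"hand":-0.2,"slide":[-4,7,-45],"spin":0}
    - {"hand":-0.2,"slide":[-4,7,-40],"spin":0}
    - {"hand":-0.2,"slide":[-2,4,-25],"spin":0}

```text
time: 43.45
tool_pos: [0.4935, -0.0844, 0.1282]
tool_rot: [-0.35, 1.484, -2.041]
contact_force: [0.4, -0.6, -2.2]
opening: 0.0602
```

```bash
python3 settle.py; python3 plan.py 508.8 -56.8 125 -6.5
```

```text
t 43.6 pos [493.4 -85.7 128.3] xaxis [-0.039 -0.078 -0.996] jaw -6.89 q6 -0.1 open 0.0601 F [ 0.3 -0.2 -2. ]
slide [  0.5  11.9 -30.6]
spin -0.007 rows 0.045332413087930165 slide after spin [  0.5  12.2 -30.6]
```

send_rows:
  motion:
    - {"hand":-0.2,"slide":[0,12,-30],"spin":-0.007}

```text
time: 43.7
tool_pos: [0.5076, -0.0598, 0.1246]
tool_rot: [-0.374, 1.482, -2.059]
contact_force: [0.6, -0.3, -2.1]
opening: 0.0601
```

```bash
python3 settle.py; python3 plan.py 508.8 -56.8 100 -6.5; python3 - <<'E'
from geo import *
for n in ['side']:
    p=shot(n,n+'15.png')
    for t,a,b in [('pot_square',.05,.17),('pot_round',.095,.12)]:
        P=layer(p,t,a,b); print(t,rect(P[P[:,2]>.095][:,:2]),np.percentile(P[:,2],[1,99]))
E
```

```text
t 43.85 pos [508.4 -57.4 124.2] xaxis [-0.041 -0.077 -0.996] jaw -6.44 q6 -0.05 open 0.0597 F [-0.7 -1.  -2. ]
slide [24.   1.1 -2.6]
spin 0.001 rows 0.007430738602300048 slide after spin [24.   1.1 -2.6]
pot_square (array([507.8, -60.8]), array([60. , 60.4], dtype=float32), 80.8) [0.06911105 0.15185391]
pot_round (array([519.4,  39. ]), array([36.9, 45.5], dtype=float32), -10.6) [0.09861845 0.1104776 ]
```

View pics/side15.png

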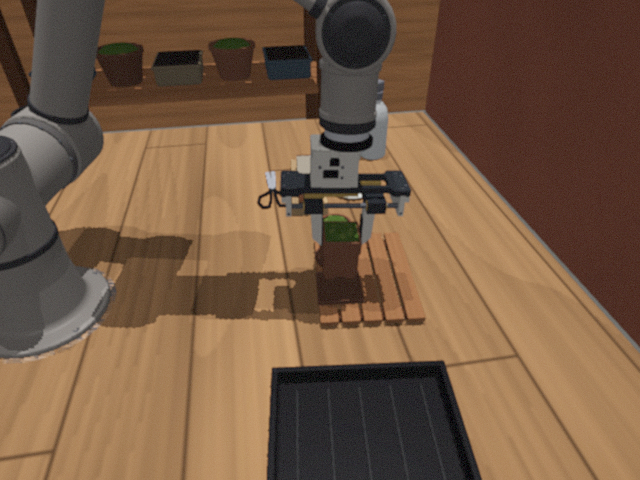

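The pot hangs over the square saucer at px (340,250), about 2 mm right of its starting reading. I'll shift it slightly left while lowering.

send_rows:
  motion:
    - {"hand":-0.2,"slide":[28,1,-5],"spin":0}

```text
time: 44.1
tool_pos: [0.5109, -0.0578, 0.0992]
tool_rot: [-0.282, 1.484, -1.968]
contact_force: [0.8, 0.1, -3.0]
opening: 0.0596
```

```bash
python3 settle.py; python3 plan.py 508 -55 85 -6.5
```

```text
t 44.25 pos [507.  -56.5  95.6] xaxis [-0.045 -0.077 -0.996] jaw -6.62 q6 -0.04 open 0.0599 F [ 0.6  0.1 -3.1]
slide [10.4  1.2 -2.5]
spin -0.002 rows 0.014305388936501963 slide after spin [10.4  1.2 -2.5]
```

send_rows:
  motion:
    - {"hand":-0.2,"slide":[9,1,-1],"spin":0}

```text
time: 44.35
tool_pos: [0.5087, -0.0572, 0.0879]
tool_rot: [-0.38, 1.482, -2.066]
contact_force: [1.5, -0.2, -1.7]
opening: 0.06
```

```bash
python3 settle.py; python3 plan.py 508 -55 83 -6.5
```

```text
t 44.5 pos [507.5 -56.6  86.5] xaxis [-0.045 -0.077 -0.996] jaw -6.64 q6 -0.03 open 0.06 F [-1.   0.8 -2.3]
slide [ 3.4  0.4 -2. ]
spin -0.002 rows 0.016529126256793158 slide after spin [ 3.4  0.4 -2. ]
```

send_rows:
  motion:
    - {"hand":-0.2,"slide":[3,0,-2],"spin":0}

```text
time: 44.6
tool_pos: [0.5082, -0.0552, 0.0841]
tool_rot: [-0.4, 1.482, -2.085]
contact_force: [-0.2, -0.0, -2.4]
opening: 0.0595
```

```bash
python3 settle.py; python3 plan.py 508 -55 83 -6.5
```

```text
t 44.75 pos [507.7 -54.8  83.5] xaxis [-0.045 -0.077 -0.996] jaw -6.63 q6 -0.03 open 0.0595 F [ 0.2  0.9 -2.7]
slide [0.5 0.4 0.1]
spin -0.002 rows 0.01547070864664132 slide after spin [0.5 0.4 0.1]
```

send_rows:
  motion:
    - {"hand":-0.2,"slide":[2,0,0],"spin":0}

```text
time: 44.85
tool_pos: [0.5079, -0.0549, 0.0826]
tool_rot: [-0.403, 1.482, -2.088]
contact_force: [-6.3, 2.4, 22.5]
opening: 0.0597
```

```bash
python3 settle.py; python3 plan.py 508 -55 83 -6.5
```

```text
t 45.0 pos [507.9 -54.9  82.7] xaxis [-0.044 -0.077 -0.996] jaw -6.62 q6 -0.03 open 0.0596 F [-2.5  1.4  6.6]
slide [-0.3  0.1  0.2]
spin -0.002 rows 0.013498385401501908 slide after spin [-0.3  0.1  0.2]
```

Standing on the saucer. Releasing and retreating.

send_rows:
  motion:
    - {"hand":0.7,"slide":[0,0,0],"spin":0}

```text
time: 45.1
tool_pos: [0.5081, -0.0548, 0.0834]
tool_rot: [-0.39, 1.482, -2.074]
contact_force: [-0.0, -0.7, -0.4]
opening: 0.0643
```

```bash
python3 settle.py;python3 settle.py; python3 plan.py 508 -55 83 -6.5
```

```text
t 45.4 pos [508.  -54.9  82.7] xaxis [-0.044 -0.077 -0.996] jaw -6.62 q6 -0.03 open 0.0778 F [-0.1 -0.2  0.4]
slide [-0.3  0.   0.1]
spin -0.002 rows 0.013664899770289111 slide after spin [-0.3  0.   0.1]
```

send_rows:
  motion:
    - {"hand":0.7,"slide":[-25,0,0],"spin":0}
    - {"hand":0.8,"slide":[-45,0,0],"spin":0}
    - {"hand":0.8,"slide":[-45,0,0],"spin":0}
    - {"hand":0.8,"slide":[0,0,45],"spin":0}
    - {"hand":0.8,"slide":[0,0,45],"spin":0}
    - {"hand":0.8,"slide":[0,0,45],"spin":0}
    - {"hand":0.8,"slide":[0,0,45],"spin":0}
    - {"hand":0.8,"slide":[0,0,30],"spin":0}

```text
time: 46.2
tool_pos: [0.4906, -0.2566, 0.2192]
tool_rot: [-0.398, 1.481, -2.073]
contact_force: [0.6, 0.7, 0.5]
opening: 0.0825
```

```bash
python3 settle.py; python3 plan.py 433.7 -310 180 -7; python3 - <<'E'
from geo import *
for n in ['top','side']:
    p=shot(n,n+'16.png')
    for t,a,b in [('pot_round',.095,.12),('pot_square',.095,.12),('saucer_round',.018,.032),('saucer_square',.018,.032),('bench_stone',.045,.06),('stone_holder',.031,.042),('dressing_stone',.016,.036),('dish',-.01,.02),('shears',-.01,.02)]:
        P=layer(p,t,a,b); 
        if P is not None and len(P)>20: print(n,t,len(P),rect(P[:,:2]),np.round(np.percentile(P[:,2],[2,50,98]),4))
E
```

```text
t 46.35 pos [ 490.6 -255.5  218.6] xaxis [-0.044 -0.078 -0.996] jaw -6.17 q6 -0.43 open 0.0825 F [0.2 0.8 0.3]
slide [ 45.2 -49.3  56.8]
spin 0.014 rows 0.09641789445484708 slide after spin [ 45.2 -48.5  57.5]
top pot_round 621 (array([517.9,  28. ]), array([58.7, 60.2], dtype=float32), -26.9) [0.0961 0.1034 0.1101]
top pot_square 790 (array([507.3, -54. ]), array([60. , 60.9], dtype=float32), -7.2) [0.0966 0.1022 0.1105]
top saucer_round 122 (array([502.6,  25.8]), array([39.4, 73.9], dtype=float32), -80.7) [0.0185 0.0227 0.0298]
top saucer_square 320 (array([509.8, -54.3]), array([77.6, 79.8], dtype=float32), 83.8) [0.0186 0.0233 0.03  ]
top bench_stone 1479 (array([509.2, 320.3]), array([ 51.2, 150.5], dtype=float32), 84.0) [0.0465 0.0513 0.0563]
top stone_holder 569 (array([509.7, 321.6]), array([ 50.7, 225.6], dtype=float32), 84.1) [0.0315 0.0354 0.0402]
top dressing_stone 235 (array([613.1, 300.5]), array([30.2, 45.9], dtype=float32), 83.9) [0.0181 0.025  0.0302]
top shears 740 (array([422.3, 330.1]), array([ 75.2, 162.5], dtype=float32), 89.0) [0.     0.006  0.0113]
side pot_round 170 (array([525.3,  18.5]), array([28.5, 48.9], dtype=float32), 27.0) [0.096  0.1066 0.1099]
side pot_square 729 (array([511. , -56.7]), array([48.5, 61.6], dtype=float32), 80.4) [0.0962 0.1025 0.1098]
side saucer_square 602 (array([506.5, -60.8]), array([74.2, 77.8], dtype=float32), -5.8) [0.0192 0.0228 0.0282]
side bench_stone 563 (array([506.9, 327. ]), array([ 50. , 141.3], dtype=float32), 83.7) [0.0506 0.0527 0.0548]
side shears 296 (array([413.9, 333.4]), array([ 43.7, 171.1], dtype=float32), 72.5) [-0.      0.0074  0.0102]
```

View pics/top16.png

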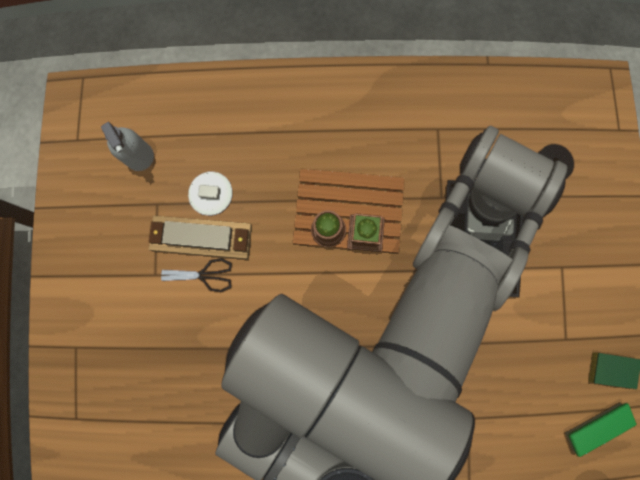

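View pics/side16.png

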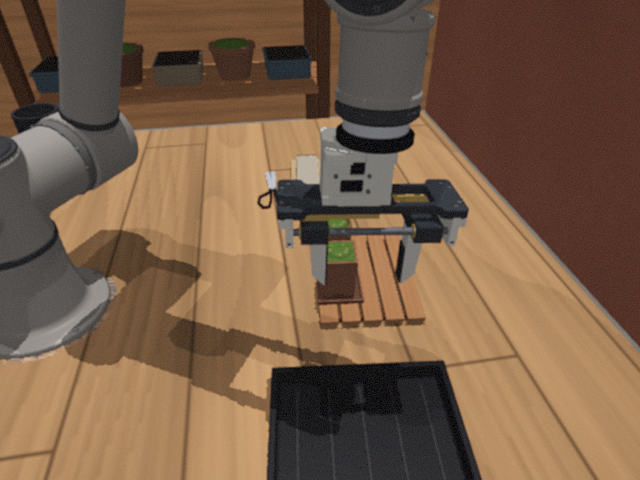

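Both views agree. The pots stand upright in their saucers at px (328,226) and (367,231). The bench stone is between the cleats at (196,236), the dressing stone is flat in the dish at (209,192), and the shears are where they were. The gripper is clear of everything.

```bash
python3 -c "
from cell import job,observe
s=observe(); print(s['time'],s['contact_force'],abs(s['qvel']).max()); print(job.hand_in())"
```

```text
47.35 [-0.74510875 -0.32852622 -0.28041154] 0.0022353878107285122
the job is handed in; nothing more can be done
None
```

I finished the job and handed it in at 47.4 s of the 131 s allowed; handing in reports no verdict. I moved both pots to the seed tray, laid the dressing stone in the dish and seated the bench stone in the holder. Then I stood each pot back in its own saucer.

The last camera checks showed:

| Thing | Last measured position | Limit |
|---|---|---|
| Round pot | within about 1 mm of the saucer centre measured when it was empty | 12 mm |
| Square pot | about 3 mm off its saucer centre | 12 mm |
| Bench stone | about 1.5 mm off the holder centre, flat, top at z ≈ 52 mm | 14 mm across, 12 mm along |
| Dressing stone | flat, about 1–2 mm from the dish centre | 22 mm |
| Shears | same place in the pictures as at the start | 30 mm |

The gripper was clear of everything and at rest when I handed in.

- **Side camera:** In the last side view the arm partly hid the pots and the bench stone, so those three figures rest mainly on the top camera. The two cameras differ by about 3 mm throughout.
- **Tool tilt:** The tool drifted out of vertical during the run, by up to about 0.09 rad. I worked part of it back when it mattered. The pots looked upright in the pictures after each placing.
- **Dressing stone grip:** The first grip on it was too shallow, so I opened and gripped it again lower before lifting.

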